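# Hang the tea-timer dial plate on the shelf hook, face outward

## Robot

A 6-joint arm with a two-finger parallel gripper is mounted at the origin on the work surface. World frame = base frame: x ahead of the robot, y to its left, z up, the work surface at z = 0. Lengths are in mm, angles in rad, forces in N, time in s.
With the tool pointing down it reaches from about 300 to 825 mm from the base axis. Payload 5.4 kg.
Tool frame: the origin (TCP) lies midway between the tips of the shut fingers; the grasp point (between the pads) lies 19 mm behind it; z points along the fingers, y is the direction in which the jaws open and shut (so a half turn about z gives the same grasp; the last joint's range is limited). The gripper opens to 92 mm and grips with 3 to 60 N. Pads are 20 mm wide; open, the fingers measure 128 mm over their backs; the gripper's body (75 mm by 189 mm) begins 69 mm behind the grasp point.
Start: joints at [-1.555, 0.158, 1.597, -0, 1.386, -0.21], TCP at [128.712, -560.392, 214.601] pointing down, gripper open.
Joint ranges: [-2.91, 2.91], [-0.94, 2.29], [0.18, 2.7], [-1.29, 4.43], [0.17, 2.64], [-3, 3]. Speed limits (rad/s): [2.57, 2.57, 3.14, 3.14, 3.14, 3.14].

## Interface

Orientations are given as a unit quaternion [w, x, y, z].
In Python, from rig import monitor, optics, env gives the robot as it stands.
- The arm moves only by the tool jog_arm, never from a script. Its argument "motion" is a list that holds one entry, the list of rows, each a list of 7 numbers: the shift along the tool's x, y, z in m, then the turn, a rotation vector about the tool's x, y, z in rad, then the opening, from 0 (shut) to 1 (fully open). In form: [[[dx, dy, dz, wx, wy, wz, fingers], ...]]. A call has exactly 5 rows; each row shifts and turns the commanded pose from where the row before left it, along the tool's axes as they then stand; what a row does not reach is not made up. A row lasts 1/8 s, in which the tool goes at most 62.5 mm and 10.7 degrees, less where a joint would pass 70% of its speed; a pose out of reach is approached as far as the arm can. A call is refused whole if a number of a shift passes 0.0625 or a number of a turn 0.188, either way. A call with a gripper value outside its range is refused whole. The fingers move at their own pace and stop on an object; "newtons" is the grip in N (left out, the last holds). Time passes only in rows, so rows that do not move let the fingers close, or fill a call up. It gives the time, the measured TCP pose, the force and the opening at its end, in the units of the state.
- monitor.get_state(): the state, without advancing time (a new reading comes with each control period).
- optics.camera(name): name is "side" or "top" or "wrist"; returns the picture (384x512x3 uint8, blue, green, red); there is no depth.
- optics.camera_info(name): a dict with "fx", "fy", "cx", "cy" (pixels), "dist" ([k1, k2, p1, p2, k3] as OpenCV has them; the pictures are not rectified), "R" (3x3) and "t" (3): a world point X has camera coordinates R X + t; the wrist camera has in their place "tool_from_camera" (4x4, takes a point from camera to tool coordinates, whose origin is the TCP and whose axes are the flange's). Camera axes: x right, y down, z forward; pixel columns grow to the right and rows downward; lengths in mm; the calibration is good to about 2 mm. A picture is of the moment at which its call begins: read the wrist's pose just before it. camera_info takes no time and is no camera call.
- env.job_done(): hands the job in, once; it reports no verdict.
The state is a dict: "time": time; "joints": joint angles; "joint_velocities": joint speeds; "effort": joint torques, N m; "position": TCP position; "eef_rot": TCP orientation; "force": force on the tool from outside, world axes, zero at the start; "wrist_torque": the same for the moment, N m; "width": opening from 0.0 (shut) to 1.0 (fully open).
Only numpy, scipy, OpenCV 4.12 (cv2) and the standard library are available. Lean on these libraries where they do the work, as an engineer would, in place of code of your own. Each camera call takes 0.05 s, during which the arm holds its last target.

## Task

Take the dial plate out of its wooden rack and hang it by its ring on the hook under the wire shelf, so that its marked face points outward, the way the hook's open tip points, and it hangs free and still. Do not force the plate against the shelf or hook, and leave the kettle, the tray and the two tea glasses on it where they stand.

Things in the scene. Friction and masses are not known exactly. Their poses are not given: they have to be found in the camera images.
- dial: Loose white plastic tea-timer dial plate, 100 wide (y) x 100 tall (z) x 12 mm thick (x), 0.15-0.27 kg, steel hanging ring on top. Origin: middle of its lower edge, mid-thickness. The MARKED face looks along -x: round steel bezel 68 mm across, 5 mm proud, centred 41 mm up, with black ticks and a hand; the back (+x) is plain. It stands upright in the rack, lower edge 12 mm above the counter.
- dial_corner (a point): Grip place on the plate's upper corner at its +y side: 36 mm sideways of the middle, 92 mm above the lower edge, mid-thickness. Both upper corners are bare 12 mm plate from 22 to 50 mm sideways, down to about 27 mm below the top edge. With the face outward on the hook, this +y corner is the one towards the robot.
- dial_ring (a point): Centre of the plate's hanging ring, 116 mm above the plate's lower edge (16 mm above its top edge), mid-thickness. Rigid teardrop ring of 6 mm round steel wire in the plate's plane: round below (28 mm inside, 40 mm outside diameter about this point), its 45-degree sides meeting in a point at the top, 27 mm above this point (outside); axes as the plate's.
- dial_front (a point): Imaginary point in front of the marked face (plate frame -60, 0, 50 mm): tells which way the dial faces.
- rack: Fixed wooden rack: base 70 (x) x 130 (y) x 12 mm; the plate stands on it between walls whose tops are 40 mm above the counter, slot 16 mm wide along y; the -x wall is open in the middle for the bezel. Origin: centre of the underside; axes parallel to the plate's within 2 degrees, at nearly any heading. Lift the plate straight up 40 mm or more to clear it.
- shelf: Fixed chrome wire shelf with a hook below. Origin on the counter right under the hook's seat, z up; the hook points outward along -x; the robot is roughly on the +y side. Two 12 mm posts at x=+120, y=-15 and -110 mm on a foot plate x=75..165, y=-135..15, 12 mm thick. Below the deck it is otherwise open. A sugar bowl stands on the deck, up to 358 mm high.
- hook_seat (a point): On the centre line of the hook's level part, 190 mm above the counter, right above the shelf's origin; axes as the shelf's. The 8 mm bar drops from the deck at x=+45 mm, runs level to x=-20 mm. When hung, the ring's centre is about 14 mm below this line, x -20 to +40 mm, plate axes parallel to these; a plate let go leaning swings to plumb, still within about 3 s (rubber-dipped bar).
- hook_tip (a point): Open tip of the hook: from x=-20 mm the bar rises at 45 degrees to this point, x=-28 mm, 198 mm above the counter (centre line; the round end reaches 4 mm further).
- deck_edge (a point): Middle of the deck's edge rod towards the robot. The wire deck is 280-288 mm above the counter, x=-74..124, y=-124..34 mm in the shelf's frame: it overhangs the hook by 34 mm. A gripper held vertical at the hook strikes it; one leaning back 35 to 45 degrees towards +y, gripping the plate's corner on that side (plate leaning with it), passes below the edge.
- kettle: Bystander: small stainless kettle, 132 mm wide, 147 mm high with its handle up, 0.6 kg, origin under its centre. Not to be moved.
- tray: Bystander: oval chrome tray 150 (x) x 250 (y) mm, 13 mm high, origin under its centre. Not to be moved.
- glass_a: Bystander: tulip tea glass 60 mm wide, 88 mm high, standing on the tray, origin under its centre. Not to be moved.
- glass_b: Bystander: a second tulip tea glass like the first, on the tray, origin under its centre. Not to be moved.
There are look-alikes about, which are no part of the job. Of the things that look like the dial, the middle-sized one is meant. Of the things shaped like the rack, the wooden one is meant.

How it is judged (in metres and radians):
On the way:
1. the dial plate is lifted clear of the rack (z of dial in the frame of rack above 0.055 m), for 0.2 s.
At the end, for the whole second after the job is handed in: The plate hangs on the hook: the ring's centre is 8 to 21 mm below the hook bar's centre line, within 15 mm sideways of it and between the drop rod and the tip; the marked face looks outward (the way the tip points) within about 29 degrees; the plate is plumb within 9 degrees and at rest (x of dial_ring in the frame of hook_seat between -0.03 and 0.05 m and y of dial_ring in the frame of hook_seat between -0.015 and 0.015 m and z of dial_ring in the frame of hook_seat between -0.021 and -0.008 m and x of dial_front in the frame of hook_seat below 0.005 m and angle between the x axis of dial and the x axis of shelf, either way round below 0.5 rad and angle between dial's own z axis and vertical below 0.15 rad and linear speed of dial below 0.03 m/s and angular speed of dial below 0.3 rad/s); the robot touches nothing.
It fails at once if the plate is forced against the shelf or hook (over 30 N) (contact force between dial and shelf above 30 N).
It fails at once if a bystander is disturbed (moved over 30 mm or tipped) (distance of any of kettle, tray, glass_a, glass_b from where it was at the start of the episode above 0.03 m or angle between any of kettle, tray, glass_a, glass_b's own z axis and vertical above 0.3 rad).
It also fails if it takes over 53 s, if anything falls off the work surface, if the arm or the gripper's body presses on something with over 40 N, if the wrist force passes 120 N, or if a joint passes its speed limit or range.

## Working session

There is one attempt and no reset: what is moved stays moved. The work goes in short steps, Python scripts to look and compute and a tool call to move; the robot and the scene stay as the last step left them, time stands still between calls to the robot, and variables do not carry over. Pictures are saved under pics/ and viewed, and the job is handed in when it is done.

Besides the shell and the picture viewer there is one more tool, called after "Request:" as name(argument=value, ...) on one line, values as JSON. jog_arm: Moves the arm, as the interface text tells. Its arguments: {"type":"object","properties":{"motion":{"type":"array","items":{"type":"array","items":{"type":"array","items":{"type":"number"}}}},"newtons":{"type":"number"}},"required":["motion"]}

```bash
ls; mkdir -p pics; python3 - <<'E'
from rig import monitor, optics, env
import cv2
print(monitor.get_state())
for n in ["side","top","wrist"]:
    i=optics.camera_info(n); print(n,i)
    cv2.imwrite(f"pics/{n}0.png",optics.camera(n))
E
```

```text
pics
{'time': 0.0, 'joints': array([-1.55509803e+00,  1.59052214e-01,  1.59823629e+00,  1.16943770e-05,
        1.38618705e+00, -2.10107896e-01]), 'joint_velocities': array([ 0.00045969,  0.00068324,  0.00086459,  0.00199422,  0.00061982,
       -0.00103284]), 'effort': array([ 7.95981596e-04, -3.85565722e+01, -3.22109985e+01,  7.01504457e-02,
        3.80155107e-02, -1.64754342e-04]), 'position': array([ 128.70658175, -559.76663275,  213.61511456]), 'eef_rot': array([-9.36443677e-04,  9.93632894e-01,  1.12662262e-01,  9.70886842e-05]), 'force': array([ 0.34170066, -0.01009925, -0.91436292]), 'wrist_torque': array([ 0.01644761, -0.019951  , -0.0409748 ]), 'width': 0.9977696582938744}
side {'fx': 465.1729886826024, 'fy': 465.1729886826024, 'cx': 259.13711993480626, 'cy': 193.84187557695546, 'dist': array([-0.04797414,  0.        ,  0.        ,  0.        ,  0.        ]), 'R': array([[-0.96012367, -0.27933177, -0.01167448],
       [-0.17860819,  0.64496994, -0.74304299],
       [ 0.2150852 , -0.71132801, -0.66914185]]), 't': array([ 519.93003584,  263.8890074 , 1135.97034879])}
top {'f
[... 244 characters left out ...]
0.98671479,  0.02621098, -0.16033373],
       [ 0.16057371,  0.00730913, -0.98699679]]), 't': array([   1.27832599,  579.62019145, 1007.71241272])}
wrist {'fx': 324.52112343953706, 'fy': 324.52112343953706, 'cx': 254.6856360381291, 'cy': 192.4807704506074, 'dist': array([-0.09025978,  0.        ,  0.        ,  0.        ,  0.        ]), 'tool_from_camera': array([[-1.03707675e-04, -9.63599349e-01, -2.67350490e-01,
         7.57914654e+01],
       [ 9.99999922e-01,  2.22960830e-06, -3.95945098e-04,
         1.70679460e-02],
       [ 3.82128526e-04, -2.67350510e-01,  9.63599273e-01,
        -1.71647304e+02],
       [ 0.00000000e+00,  0.00000000e+00,  0.00000000e+00,
         1.00000000e+00]])}
```

View pics/side0.png

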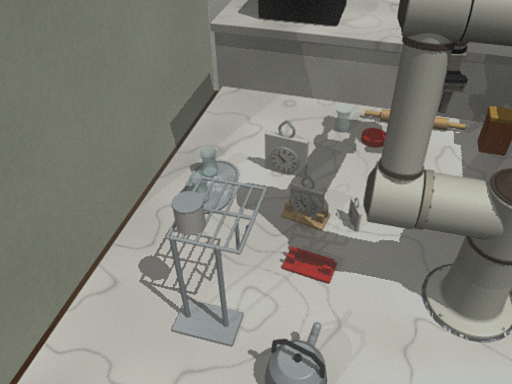

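View pics/top0.png

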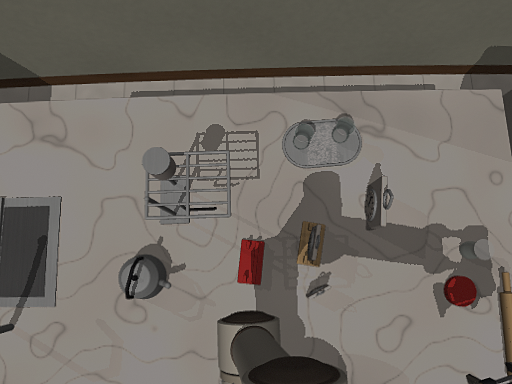

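View pics/wrist0.png

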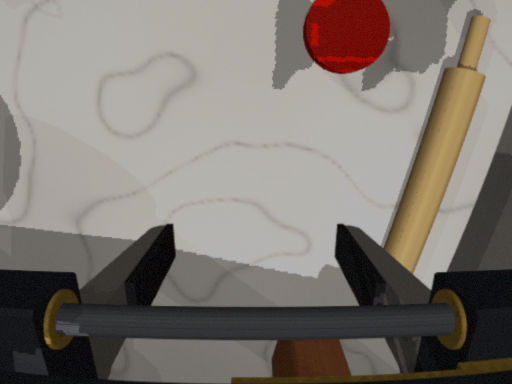

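```bash
cat > h.py <<'E'
from rig import monitor, optics, env
import cv2, numpy as np
from scipy.spatial.transform import Rotation as Ro
def crop(img,x0,y0,x1,y1,s,name):
    c=cv2.resize(img[y0:y1,x0:x1],None,fx=s,fy=s,interpolation=cv2.INTER_CUBIC); cv2.imwrite('pics/'+name,c)
def cam(n):
    i=optics.camera_info(n); K=np.array([[i['fx'],0,i['cx']],[0,i['fy'],i['cy']],[0,0,1]])
    if 'R' in i: return K,i['dist'],np.array(i['R']),np.array(i['t'])
    s=monitor.get_state(); T=np.array(i['tool_from_camera'])
    Rt=Ro.from_quat(s['eef_rot'],scalar_first=True).as_matrix()
    Rwc=Rt@T[:3,:3]; p=Rt@T[:3,3]+s['position']
    return K,i['dist'],Rwc.T,-Rwc.T@p
def proj(c,P):
    K,d,R,t=c; P=np.atleast_2d(np.array(P,float)); return cv2.projectPoints(P,cv2.Rodrigues(R)[0],t,K,d)[0][:,0]
def ray(c,uv):
    K,d,R,t=c; n=cv2.undistortPoints(np.array([[uv]],float),K,d)[0,0]
    v=R.T@np.array([n[0],n[1],1]); return -R.T@t, v/np.linalg.norm(v)
def onz(c,uv,z):
    o,v=ray(c,uv); return o+v*(z-o[2])/v[2]
def tri(l):
    A=np.zeros((3,3));b=np.zeros(3);
    for c,uv in l:
        o,v=ray(c,uv);M=np.eye(3)-np.outer(v,v);A+=M;b+=M@o
    p=np.linalg.solve(A,b); return p,[proj(c,p)[0]-uv for c,uv in l]
E
python3 - <<'E'
from h import *
t=cv2.imread('pics/top0.png');s=cv2.imread('pics/side0.png')
crop(t,130,110,270,230,5.5,'t_shelf.png');crop(t,280,160,400,310,4,'t_dial.png')
crop(s,130,160,280,350,3.1,'s_shelf.png');crop(s,250,110,380,240,4.5,'s_dial.png')
E
```

```text
(no output)
```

View pics/t_shelf.png

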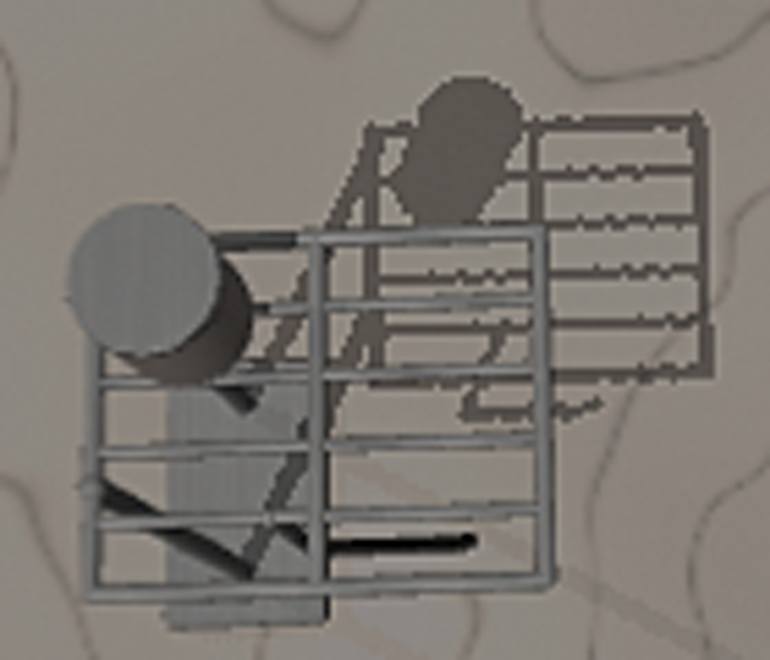

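View pics/s_shelf.png

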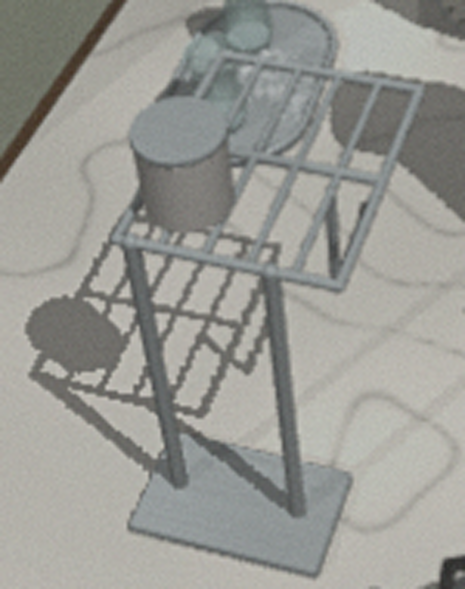

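View pics/t_dial.png

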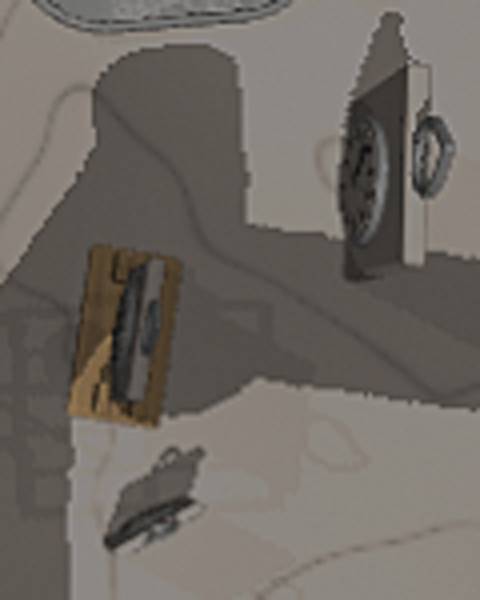

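View pics/s_dial.png

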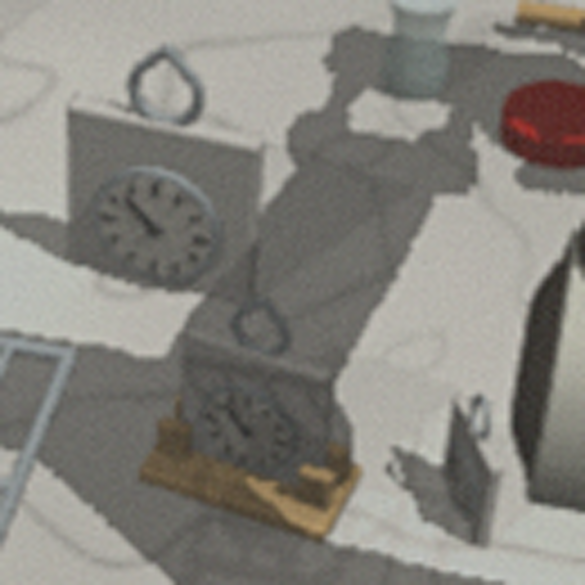

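```bash
cat > fit.py <<'E'
from h import *
from scipy.optimize import least_squares
T=cam('top');S=cam('side')
def Rz(a): return np.array([[np.cos(a),-np.sin(a),0],[np.sin(a),np.cos(a),0],[0,0,1]])
tp=[((-74,-124,284),(545,228)),((-74,34,284),(551,585)),((124,34,284),(86,598)),((165,15,12),(163,630)),((75,15,12),(329,622)),((-29,0,199),(472,541))]
sp=[((124,34,284),(343,290)),((-74,34,284),(424,83)),((124,-124,284),(113,238)),((-74,-124,284),(222,55)),((165,-135,12),(130,526)),((165,15,12),(317,573)),((75,15,12),(351,479))]
tpx=np.array([(p[0]/5.5+130,p[1]/5.5+110) for _,p in tp]);tP=np.array([q for q,_ in tp],float)
spx=np.array([(p[0]/3.1+130,p[1]/3.1+160) for _,p in sp]);sP=np.array([q for q,_ in sp],float)
def res(p,f=0):
    R=Rz(p[2]);o=np.array([p[0],p[1],0])
    return np.concatenate([(proj(T,tP@R.T+o)-tpx),(proj(S,sP@R.T+o)-spx)]).ravel()
r=least_squares(res,[500,100,1.57],x_scale=[10,10,.1])
if __name__=='__main__':
    print(r.x);print(res(r.x).reshape(-1,2).round(1))
    for n,c in (('T',T),('S',S)): print(n,-c[2].T@c[3])
    print('rack z12');q=[(303,221),(325.5,225),(319.5,266.8),(297,263)]
    P=np.array([onz(T,u,12) for u in q]);print(P.round(0),P.mean(0), [np.linalg.norm(P[i]-P[i-1]) for i in range(4)])
E
python3 fit.py
```

```text
[539.6700638  112.78499974   1.57936231]
[[ 0.5 -1.4]
 [ 0.9  0.6]
 [-0.8  1.1]
 [ 0.  -0.7]
 [-0.9 -0.3]
 [-0.2 -0.3]
 [ 0.7  0.7]
 [ 1.3  1.3]
 [-1.2  1.5]
 [-0.5 -1.5]
 [-0.8 -0.4]
 [ 0.2  0.1]
 [ 0.9 -2.4]]
T [ 410.13926674  -21.28006637 1087.55618147]
S [301.99946099 783.08002484 962.27609551]
rack z12
[[ 521. -159.   12.]
 [ 507. -227.   12.]
 [ 382. -202.   12.]
 [ 395. -136.   12.]] [ 451.30170218 -181.11620888   12.        ] [np.float64(127.48002102190085), np.float64(69.11221010011724), np.float64(126.71566298056258), np.float64(67.83381845461552)]
```

```bash
cat >> h.py <<'E'
import json
def log():
    s=monitor.get_state()
    open('log.txt','a').write(json.dumps({k:np.asarray(v).tolist() for k,v in s.items()})+'\n'); return s
def pose(s): return np.array(s['position']),Ro.from_quat(s['eef_rot'],scalar_first=True)
def toolR(xa,lean):
    """tool x heading angle xa (horizontal if lean 0), tool leaning: body leans by lean towards heading of tool x (z tips away)."""
    x0=np.array([np.cos(xa),np.sin(xa),0]); up=np.array([0,0,1.])
    z=-(np.cos(lean)*up+np.sin(lean)*x0); x=np.cos(lean)*x0-np.sin(lean)*up
    return Ro.from_matrix(np.column_stack([x,np.cross(z,x),z]))
def plan(p1,R1,n,start=None,f=1,direct=None):
    """n rows from current to target; prints rows"""
    if start is None: p0,R0=pose(monitor.get_state())
    else: p0,R0=start
    p1=np.asarray(p1,float)
    rv=(R0.inv()*R1).as_rotvec()
    if direct is not None: rv=direct
    p,R=p0.copy(),R0; out=[]
    for k in range(1,n+1):
        pt=p0+(p1-p0)*k/n; Rt=R0*Ro.from_rotvec(rv*k/n)
        d=np.round(R.inv().apply(pt-p)/1000,4); w=np.round((R.inv()*Rt).as_rotvec(),3)
        out.append([*d.tolist(),*w.tolist(),f]); p=p+R.apply(d*1000); R=R*Ro.from_rotvec(w)
    for i in range(0,n,5): print(json.dumps([out[i:i+5]]))
    print('end',p.round(1),R.as_quat(scalar_first=True).round(3),'max',np.abs(np.array(out))[:,:6].max(0))
    return p,R
E
python3 - <<'E'
from h import *
log(); plan([440,-180,260],toolR(-.19,0),10)
E
```

```text
[[[0.0388, -0.0301, -0.0046, -0.0, -0.0, 0.042, 1], [0.0376, -0.0316, -0.0045, -0.0, 0.0, 0.041, 1], [0.0362, -0.0332, -0.0046, -0.0, 0.0, 0.042, 1], [0.0348, -0.0347, -0.0045, -0.001, 0.0, 0.041, 1], [0.0334, -0.0361, -0.0046, 0.0, 0.0, 0.042, 1]]]
[[[0.0318, -0.0374, -0.0046, 0.0, -0.0, 0.041, 1], [0.0302, -0.0387, -0.0046, 0.0, -0.0, 0.042, 1], [0.0286, -0.0399, -0.0046, -0.0, -0.0, 0.042, 1], [0.0269, -0.0412, -0.0046, -0.0, -0.0, 0.041, 1], [0.0252, -0.0421, -0.0046, -0.0, -0.0, 0.042, 1]]]
end [ 440. -180.  260.] [-0.     0.995 -0.095  0.   ] max [0.0388 0.0421 0.0046 0.001  0.     0.042 ]
```

Request:
jog_arm(motion=[[[0.039,-0.03,-0.005,0,0,0.042,1],[0.038,-0.032,-0.005,0,0,0.042,1],[0.036,-0.033,-0.005,0,0,0.042,1],[0.035,-0.035,-0.005,0,0,0.042,1],[0.033,-0.036,-0.005,0,0,0.042,1]]])

```text
time: 0.78
position: [285.4, -368.6, 239.5]
eef_rot: [-0.0, 1.0, 0.007, 0.0]
force: [-0.1, -0.1, -0.1]
width: 1.0
```

```bash
python3 -c "
from h import *
s=log();print(s['time'],s['joints'].round(3),s['joint_velocities'].round(2));plan([440,-180,260],toolR(-.19,0),5)"
```

```text
0.775 [-1.172 -0.149  1.856  0.     1.435  0.385] [ 0.74 -0.32  0.21  0.    0.11  1.06]
[[[0.0314, -0.0373, -0.0041, -0.0, -0.0, 0.041, 1], [0.0299, -0.0385, -0.0041, -0.0, -0.0, 0.041, 1], [0.0283, -0.0397, -0.004, -0.0, -0.0, 0.04, 1], [0.0267, -0.0409, -0.0041, -0.0, -0.0, 0.041, 1], [0.025, -0.0419, -0.0041, -0.0, 0.0, 0.041, 1]]]
end [ 440. -180.  260.] [-0.     0.995 -0.095  0.   ] max [0.0314 0.0419 0.0041 0.     0.     0.041 ]
```

Request:
jog_arm(motion=[[[0.031,-0.037,-0.004,0,0,0.041,1],[0.03,-0.038,-0.004,0,0,0.041,1],[0.028,-0.04,-0.004,0,0,0.041,1],[0.027,-0.041,-0.004,0,0,0.041,1],[0.025,-0.042,-0.004,0,0,0.041,1]]])

```text
time: 1.4
position: [439.5, -180.1, 259.6]
eef_rot: [0.0, 0.995, -0.095, -0.0]
force: [0.3, -0.6, 0.2]
width: 1.002
```

```bash
python3 - <<'E'
from h import *
s=log();print(s['time'],s['joints'].round(3),s['joint_velocities'].round(2),pose(s)[0])
im=optics.camera('wrist');cv2.imwrite('pics/w1.png',im);crop(im,0,0,512,384,1.5,'w1b.png')
E
```

```text
1.4 [-0.644 -0.136  1.805 -0.     1.472  1.117] [ 0.86  0.25 -0.29 -0.    0.03  1.18] [ 439.52452091 -180.11295761  259.57233672]
```

View pics/w1b.png

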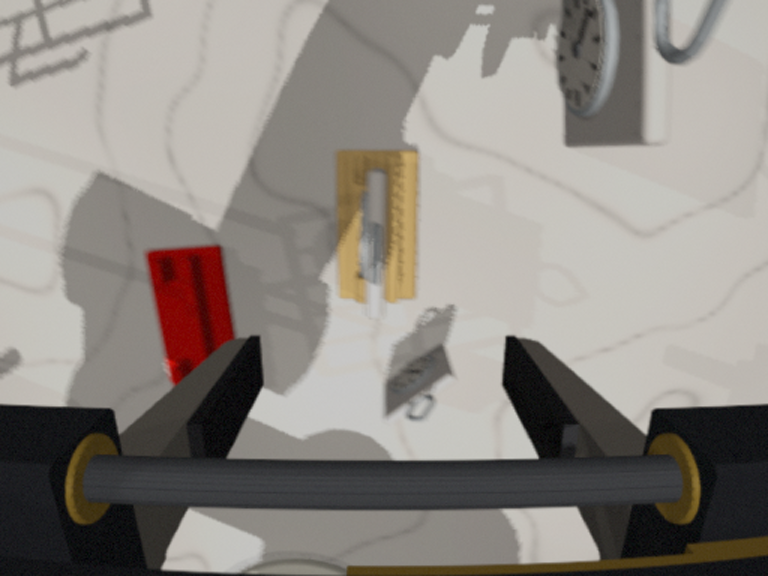

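```bash
python3 - <<'E'
from h import *
im=cv2.imread('pics/w1.png')
crop(im,210,90,300,220,4.6,'w1c.png')
from scipy.optimize import least_squares
L=[json.loads(l) for l in open('log.txt')]
for l in L:
    j=l['joints'];p=np.array(l['position']);c,s_=np.cos(j[0]),np.sin(j[0]);r=c*p[0]+s_*p[1];lat=-s_*p[0]+c*p[1];print(np.round(j,4),r,lat,p[2])
E
```

```text
[-1.5551  0.1589  1.5979  0.      1.3862 -0.2101] 561.8919406064856 119.90421578428538 213.87352702385093
[-1.1721e+00 -1.4890e-01  1.8560e+00  1.0000e-04  1.4347e+00  3.8460e-01] 450.49769570456726 119.94588103283144 239.53280434602198
[-0.6441 -0.1359  1.8051 -0.      1.4724  1.1173] 459.61883194555713 119.88749436796678 259.57233671680314
```

View pics/w1c.png

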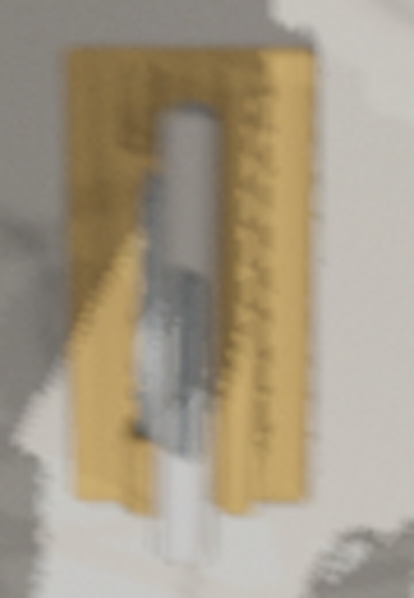

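```bash
python3 - <<'E'
from h import *
K,d,_,_=cam('wrist')
L=[json.loads(l) for l in open('log.txt')][2]
print('now',monitor.get_state()['position'],monitor.get_state()['time'])
i=optics.camera_info('wrist');T=np.array(i['tool_from_camera']);p,R=pose(L)
Rw=R.as_matrix()@T[:3,:3];pw=R.as_matrix()@T[:3,3]+p;C=(K,d,Rw.T,-Rw.T@pw)
g=lambda u:(u[0]/4.6+210,u[1]/4.6+90)
a=onz(C,g((188,107)),112);b=onz(C,g((182,560)),112);print(a,b,np.linalg.norm(a-b),(a+b)/2,np.arctan2(*(a-b)[1::-1]))
w=onz(C,g((163,107)),112)-onz(C,g((213,107)),112);print('w',np.linalg.norm(w))
Q=[onz(C,g(u),12) for u in [(70,46),(313,48),(308,500),(77,500)]]
Q=np.array(Q);print(Q.round(1),Q.mean(0));print([np.linalg.norm(Q[k]-Q[k-1]) for k in range(4)])
T_=cam('top');S=cam('side');t=(a+b)/2
print(proj(T_,[a,b]),proj(S,[a,b]))
E
```

```text
now [ 442.25938359 -175.98951681  260.11756538] 1.45
[ 505.21892679 -188.75440292  112.        ] [ 407.5793597  -168.22454092  112.        ] 99.77454733264366 [ 456.39914324 -178.48947192  112.        ] -0.2072428337435903
w 10.445828894396701
[[ 524.7 -158.6   12. ]
 [ 511.6 -223.5   12. ]
 [ 385.5 -199.9   12. ]
 [ 398.3 -133.4   12. ]] [ 454.99682242 -178.86400075   12.        ]
[np.float64(128.86078245200645), np.float64(66.13525850462864), np.float64(128.28922630545338), np.float64(67.72547441471643)]
[[318.41782722 222.47026962]
 [312.71343572 258.5349602 ]] [[289.90746591 182.67539318]
 [322.99933304 193.61154583]]
```

```bash
python3 - <<'E'
from h import *
log()
L=[json.loads(l) for l in open('log.txt')]
A=[];B=[]
for l in L:
    j=l['joints'];p=np.array(l['position']);c,s_=np.cos(j[0]),np.sin(j[0]);r=c*p[0]+s_*p[1]
    a=j[1];b=j[1]+j[2]
    A+= [[1,0,np.sin(a),np.sin(b)],[0,1,np.cos(a),np.cos(b)]];B+=[r,p[2]]
x,re,rk,sv=np.linalg.lstsq(np.array(A),np.array(B),rcond=None);print(x,re,sv,np.array(A)@x-B)
A=np.array(A)[:,1:];x,re,rk,sv=np.linalg.lstsq(A,np.array(B),rcond=None);print(x,re,sv,A@x-B)
E
```

```text
[ -2.37189442 -58.68141955 372.25484126 514.29908832] [3.24262346] [2.95865959 2.68517398 0.18325511 0.05090863] [ 0.06482063 -0.09613155  1.43669167  0.02915165 -0.61899126  0.0358351
 -0.88252103  0.0311448 ]
[-58.92427613 372.18784602 511.90434112] [3.27224152] [2.85613774 1.9516391  0.18325396] [ 0.07267065  0.03770931  1.44599402  0.0454852  -0.62117904 -0.03810371
 -0.88499854 -0.04509081]
```

```bash
cat > pick.py <<'E'
from h import *
hd=-.20; ce=np.array([456.4,-178.5,0]); u=np.array([np.cos(hd),np.sin(hd),0])
LEAN=np.radians(38)
R=toolR(hd,LEAN); g=ce+36*u+[0,0,104]; tz=R.as_matrix()[:,2]; tcp=g+19*tz
E
python3 - <<'E'
from pick import *
print(tcp); plan(tcp-100*tz,R,5)
E
```

```text
[ 480.21800133 -183.3281479    89.02779568]
[[[0.02, 0.0002, 0.0185, 0.0, -0.133, 0.003, 1], [0.0223, 0.0002, 0.0157, 0.0, -0.133, 0.002, 1], [0.0241, 0.0001, 0.0126, 0.0, -0.133, 0.003, 1], [0.0257, 0.0001, 0.0093, 0.0, -0.133, 0.002, 1], [0.0266, 0.0, 0.0058, 0.001, -0.134, 0.003, 1]]]
end [ 540.6 -195.6  167.8] [-0.033  0.941 -0.095 -0.324] max [0.0266 0.0002 0.0185 0.001  0.134  0.003 ]
```

Request:
jog_arm(motion=[[[0.02,0,0.0185,0,-0.133,0.003,1],[0.022,0,0.016,0,-0.133,0.003,1],[0.024,0,0.0125,0,-0.133,0.003,1],[0.026,0,0.009,0,-0.133,0.002,1],[0.0265,0,0.006,0,-0.133,0.002,1]]])

```text
time: 2.08
position: [537.4, -201.4, 166.4]
eef_rot: [-0.031, 0.94, -0.096, -0.327]
force: [0.9, -0.8, 0.3]
width: 1.003
```

```bash
python3 - <<'E'
from pick import *
s=log();print(s['time'],s['joints'].round(3),s['joint_velocities'].round(2),s['position'])
C=cam('wrist');im=optics.camera('wrist');print(monitor.get_state()['position'])
cv2.imwrite('pics/w2.png',im);crop(im,0,0,512,384,1.5,'w2b.png')
x=np.array([-u[1],u[0],0])
print(proj(C,[ce+50*u+[0,0,112],ce-50*u+[0,0,112],ce+[0,0,155]])*1.5)
E
```

```text
2.075 [-0.473  0.76   1.028 -0.187  1.997  1.28 ] [ 0.16  1.46 -1.48 -0.24  1.06  0.07] [ 537.38015333 -201.38217903  166.37465251]
[ 536.60505376 -200.24161658  153.57654228]
[[369.60070569 293.12820655]
 [372.92940145 380.01904027]
 [370.81189986 412.48014863]]
```

View pics/w2b.png

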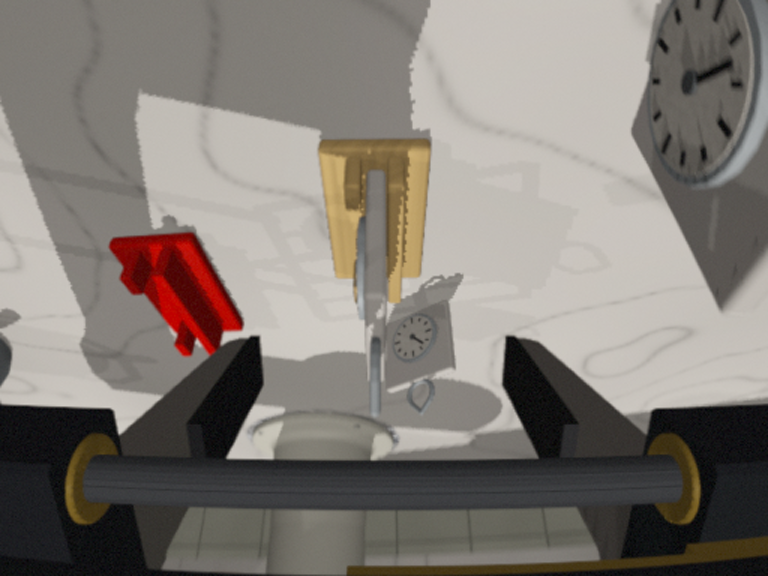

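```bash
python3 - <<'E'
from pick import *
s=log();print(s['time'],s['joint_velocities'].round(2),s['position'])
C=cam('wrist');im=optics.camera('wrist');s=log();print(s['position'],s['joint_velocities'].round(2))
cv2.imwrite('pics/w3.png',im);crop(im,170,80,340,290,2.8,'w3b.png')
P=proj(C,[ce+50*u+[0,0,112],ce-50*u+[0,0,112],ce+[0,0,155],ce+50*u+[0,0,12]])
print((P-[170,80])*2.8)
print((R.inv()*pose(s)[1]).as_rotvec())
E
```

```text
2.125 [-0.02 -0.07  0.32  0.05 -0.23 -0.01] [ 536.60505376 -200.24161658  153.57654228]
[ 534.78710733 -199.59066345  154.33440781] [-0.01 -0.22  0.11  0.01 -0.03 -0.  ]
[[217.75770404 356.96019688]
 [223.00176082 509.51191993]
 [218.99389054 582.26570799]
 [222.17879204  96.6244333 ]]
[ 0.00204194 -0.02146448 -0.0010976 ]
```

View pics/w3b.png

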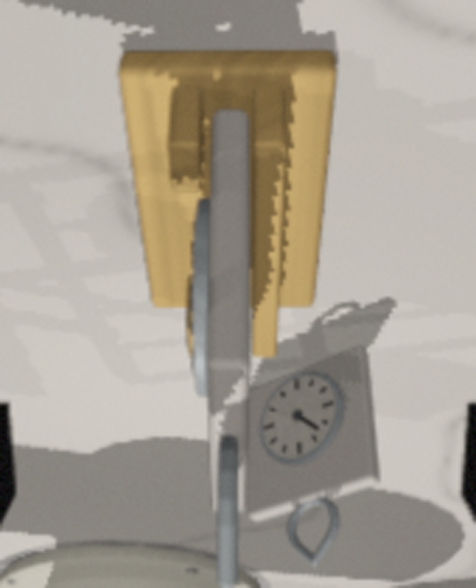

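```bash
sed -i 's/ce=np.array(\[456.4,-178.5,0\])/ce=np.array([454.5,-180.5,0])/' pick.py; python3 - <<'E'
from pick import *
print(tcp,R.as_quat(scalar_first=True)); plan(tcp,R,5)
E
```

```text
[ 478.31800133 -185.3281479    89.02779568] [-0.03250258  0.94079492 -0.09439435 -0.32394167]
[[[-0.0008, -0.0005, 0.0175, -0.0, 0.004, 0.0, 1], [-0.0008, -0.0005, 0.0175, -0.001, 0.005, 0.0, 1], [-0.0009, -0.0006, 0.0174, -0.0, 0.004, 0.001, 1], [-0.001, -0.0005, 0.0175, -0.001, 0.004, -0.0, 1], [-0.001, -0.0006, 0.0174, -0.0, 0.004, 0.0, 1]]]
end [ 478.4 -185.3   89.1] [-0.033  0.941 -0.094 -0.324] max [0.001  0.0006 0.0175 0.001  0.005  0.001 ]
```

Request:
jog_arm(motion=[[[-0.001,-0.0005,0.022,0,0.004,0,1],[-0.001,-0.0005,0.022,0,0.004,0,1],[-0.001,-0.0005,0.022,0,0.004,0,1],[-0.001,-0.0005,0.021,0,0.004,0,1],[0,0,0,0,0.004,0,1]]])

```text
time: 2.8
position: [480.5, -187.7, 101.5]
eef_rot: [-0.03, 0.944, -0.096, -0.315]
force: [0.1, 0.7, 0.7]
width: 0.999
```

```bash
python3 - <<'E'
from pick import *
s=log();print(s['time'],s['joint_velocities'].round(2),s['position'],(R.inv()*pose(s)[1]).as_rotvec(), R.inv().apply(tcp-pose(s)[0]))
im=optics.camera('wrist')
cv2.imwrite('pics/w4.png',im);crop(im,0,0,512,384,1.5,'w4b.png')
im=optics.camera('side');crop(im,230,100,400,240,4.5,'s4.png')
s=log();print(s['position'])
E
```

```text
2.8 [ 0.   -0.02 -0.04  0.01 -0.01 -0.  ] [ 480.47452804 -187.68540047  101.49856605] [-0.00159125  0.01865124  0.0035051 ] [ 5.64324453 -1.88182875 11.41664892]
[ 482.25947669 -188.45519775  102.5257626 ]
```

View pics/w4b.png

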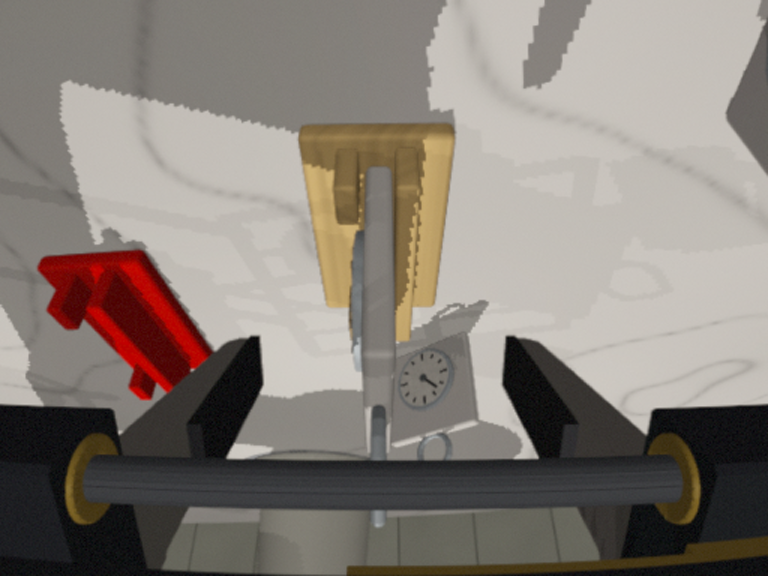

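View pics/s4.png

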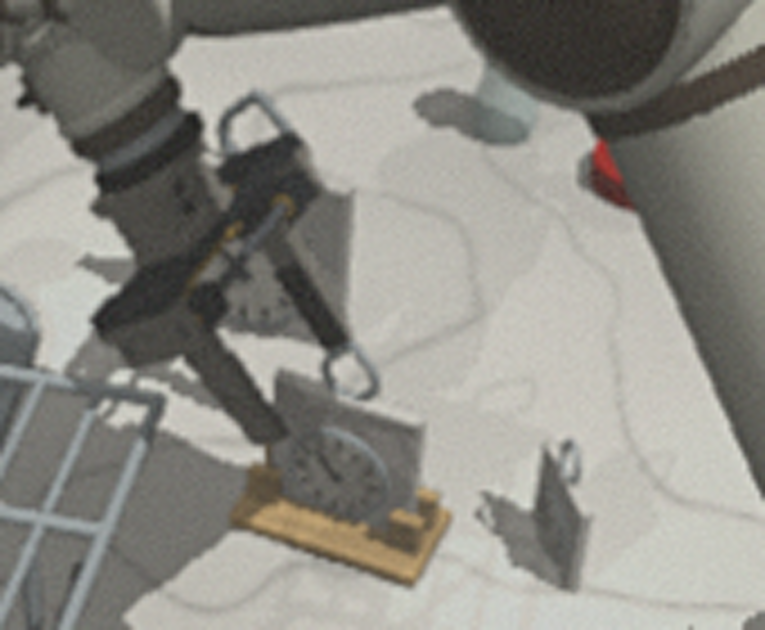

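```bash
python3 - <<'E'
from pick import *
plan(tcp,R,3)
E
```

```text
[[[0.0015, -0.0008, 0.0045, 0.001, -0.007, -0.001, 1], [0.0015, -0.0008, 0.0045, 0.001, -0.007, -0.002, 1], [0.0016, -0.0007, 0.0045, 0.001, -0.007, -0.001, 1]]]
end [ 478.3 -185.3   89. ] [-0.033  0.941 -0.094 -0.324] max [0.0016 0.0008 0.0045 0.001  0.007  0.002 ]
```

Request:
jog_arm(motion=[[[0.0015,-0.001,0.0045,0.001,-0.007,-0.001,1],[0.0015,-0.001,0.0045,0.001,-0.007,-0.001,1],[0.0015,0,0.0045,0,-0.007,-0.001,1],[0,0,0,0,0,0,1],[0,0,0,0,0,0,1]]])

```text
time: 3.52
position: [477.7, -185.2, 87.1]
eef_rot: [-0.032, 0.94, -0.095, -0.325]
force: [0.5, -0.8, 0.4]
width: 1.001
```

```bash
python3 - <<'E'
from pick import *
s=log();print(s['time'],s['joint_velocities'].round(2),s['position'],(R.inv()*pose(s)[1]).as_rotvec(), R.inv().apply(tcp-pose(s)[0]))
im=optics.camera('wrist')
cv2.imwrite('pics/w5.png',im);crop(im,0,0,512,384,1.5,'w5b.png')
E
```

```text
3.525 [ 0.   -0.01 -0.    0.   -0.    0.  ] [ 477.70967108 -185.22634724   87.11600836] [-0.00020636 -0.0027437   0.00039797] [-0.69126127 -0.02108515 -1.88602044]
```

View pics/w5b.png

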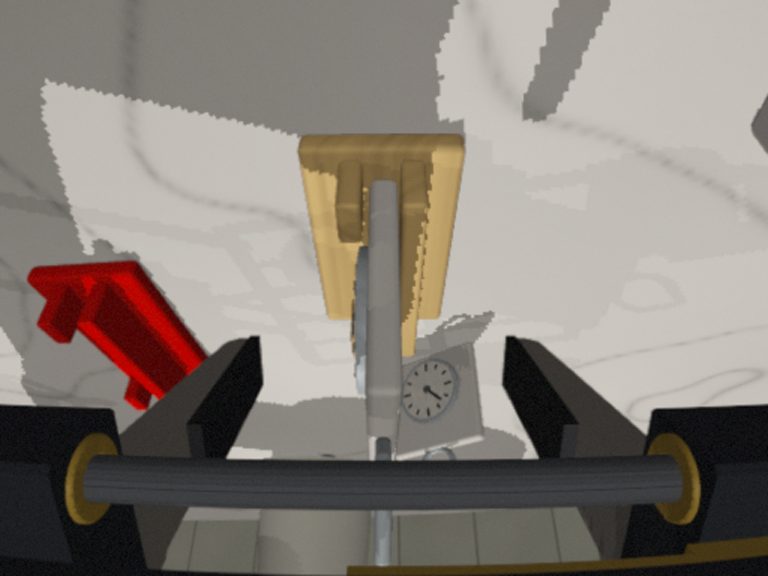

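Request:
jog_arm(motion=[[[0,0,0,0,0,0,0],[0,0,0,0,0,0,0],[0,0,0,0,0,0,0],[0,0,0,0,0,0,0],[0,0,0,0,0,0,0]]], newtons=45)

```text
time: 4.2
position: [477.6, -185.2, 87.1]
eef_rot: [-0.032, 0.94, -0.095, -0.325]
force: [-0.3, -0.1, -0.4]
width: 0.476
```

```bash
python3 - <<'E'
from pick import *
s=log();print(s['time'],s['width']*92,s['force'],s['position'])
im=optics.camera('wrist')
cv2.imwrite('pics/w6.png',im);crop(im,0,0,512,384,1.5,'w6b.png')
im=optics.camera('side');crop(im,230,100,400,240,4.5,'s6.png')
# kin fit with D
from scipy.optimize import least_squares
L=[json.loads(l) for l in open('log.txt')]
def fk(j,q):
    h,L1,L2,D,e=q
    M=Ro.from_euler('z',j[0])*Ro.from_euler('y',j[1]); p=np.array([0,e,h])
    p=Ro.from_euler('z',j[0]).apply([0,e,h])+M.apply([0,0,L1]); M=M*Ro.from_euler('y',j[2]); p=p+M.apply([0,0,L2])
    M=M*Ro.from_euler('z',j[3])*Ro.from_euler('y',j[4]); p=p+M.apply([0,0,D]); M=M*Ro.from_euler('z',j[5])
    return p,M
f=lambda q:np.concatenate([fk(l['joints'],q)[0]-l['position'] for l in L])
r=least_squares(f,[250,372,512,310,120]);print(r.x);print(f(r.x).reshape(-1,3).round(1))
p,M=fk(s['joints'],r.x);print(M.as_matrix().round(3),pose(s)[1].as_matrix().round(3))
E
```

```text
4.2 43.81944013760409 [-0.26286924 -0.05242154 -0.41130199] [ 477.61688293 -185.15775666   87.13930329]
[261.64364965 378.38795915 511.93926839 327.99635704 120.549407  ]
[[ 0.7 -0.6 -1.3]
 [ 0.8 -0.2 -1.3]
 [-0.8  1.4 -1.3]
 [-0.8  1.4 -1.3]
 [-4.8  2.1  1.8]
 [-4.2  1.7  2. ]
 [-4.   1.7  1.9]
 [ 3.3 -2.2 -0.1]
 [ 3.1 -2.1 -0. ]
 [ 4.1 -2.7 -0.2]
 [ 4.1 -2.7 -0.2]]
[[ 0.199  0.771 -0.606]
 [ 0.98  -0.157  0.123]
 [-0.    -0.618 -0.786]] [[ 0.771 -0.199 -0.606]
 [-0.157 -0.98   0.123]
 [-0.618  0.    -0.786]]
```

View pics/w6b.png

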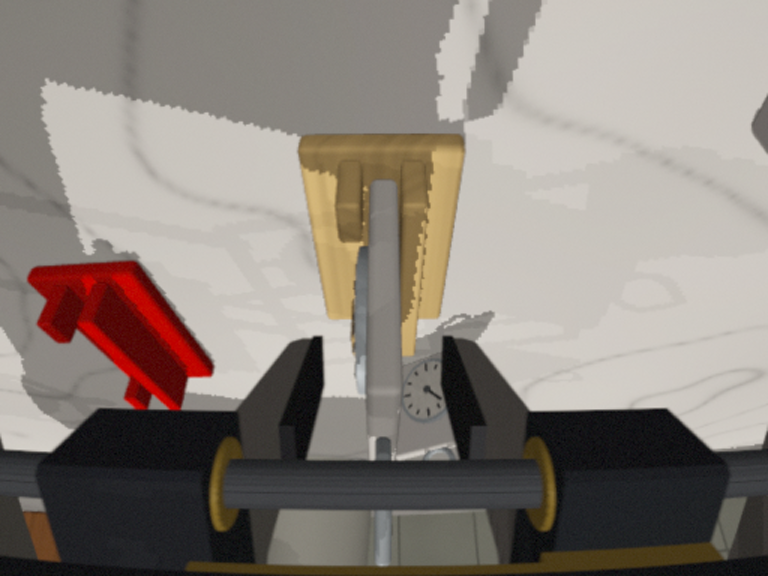

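View pics/s6.png

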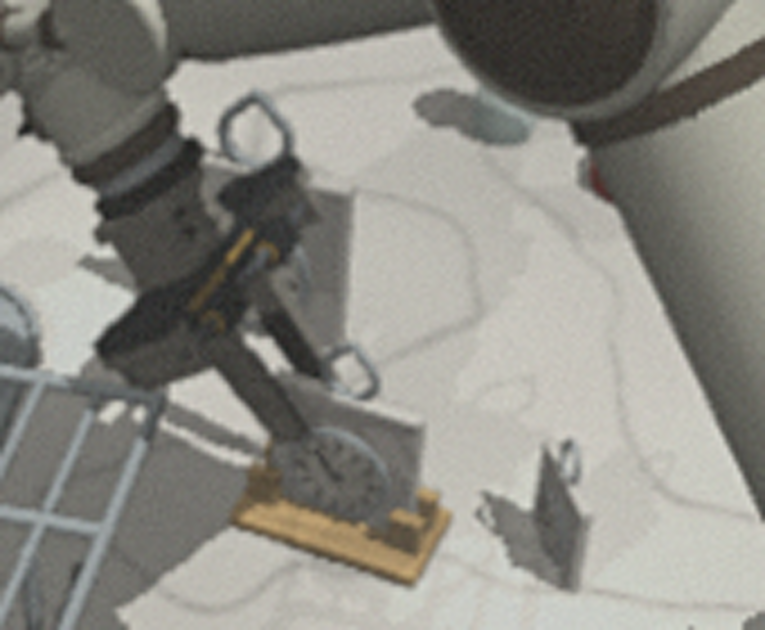

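Request:
jog_arm(motion=[[[0,0,0,0,0,0,0],[0,0,0,0,0,0,0],[0,0,0,0,0,0,0],[0,0,0,0,0,0,0],[0,0,0,0,0,0,0]]])

```text
time: 4.92
position: [477.6, -185.2, 87.1]
eef_rot: [-0.032, 0.94, -0.095, -0.325]
force: [0.3, -1.9, 0.5]
width: 0.126
```

```bash
python3 - <<'E'
from pick import *
s=log();print(s['time'],s['width']*92,s['force'],s['position'])
E
```

```text
4.925 11.585482756659891 [ 0.26018666 -1.93442546  0.51761026] [ 477.64337973 -185.18501609   87.14465838]
```

```bash
python3 - <<'E'
from pick import *
im=optics.camera('wrist');s=log();cv2.imwrite('pics/w7.png',im)
crop(im,215,100,295,384,2.1,'w7b.png'); crop(im,215,240,295,384,4.1,'w7c.png')
E
```

```text
(no output)
```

View pics/w7b.png

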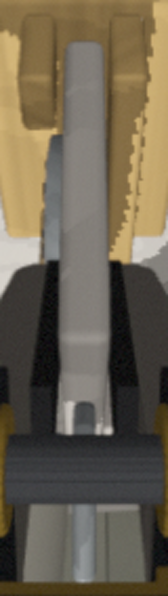

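View pics/w7c.png

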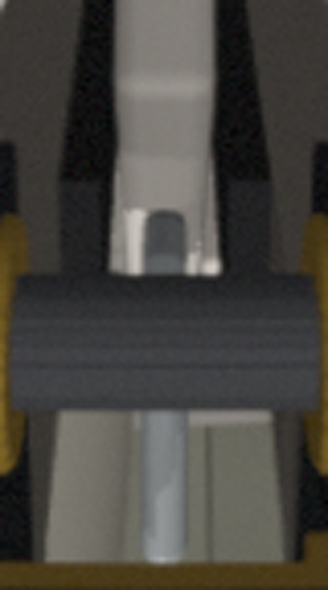

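```bash
python3 - <<'E'
from pick import *
from scipy.optimize import least_squares
C=cam('wrist');s=monitor.get_state()
def pts(d): 
    c=ce+d[0]*u+[0,0,d[1]]
    return np.array([c+50*u+[0,0,12],c+50*u+[0,0,112],c+[0,0,155]])
f=lambda d: proj(C,pts(d))[:,1]-[120,260.7,376.6]
print(proj(C,pts([0,0])))
print(f([0,0]),f([2,0]),f([0,2])); r=least_squares(f,[0,0]);print(r.x,f(r.x))
r=least_squares(lambda a:f([a[0],0]),[0.]);print(r.x,f([r.x[0],0]))
E
```

```text
[[255.04293376 114.91872759]
 [255.1959885  258.41775063]
 [255.17532435 374.11823807]]
[-5.08127241 -2.28224937 -2.48176193] [-7.50633314 -4.14249663 -2.94504499] [-3.0368552   1.72814297  1.66637752]
[-3.16764287  0.41795016] [-0.88626261  1.40400476 -0.91613183]
[-3.80882635] [-0.5586462   1.14845251 -1.62483223]
```

```bash
cat > carry.py <<'E'
from h import *
u=np.array([np.cos(-.2),np.sin(-.2),0])
# grasp pose (static) and dial at grasp
_pg=np.array([477.64,-185.18,87.14]);_Rg=toolR(-.2,np.radians(37.8))
_L=[json.loads(l) for l in open('log.txt')]
_g=[l for l in _L if abs(l['time']-4.925)<1e-6][0]; _pg,_Rg=pose(_g)
ring_t=_Rg.inv().apply(np.array([454.5,-180.5,0])-3.2*u+[0,0,12+116]-_pg)   # ring centre in tool
up_t=_Rg.inv().apply([0,0,1.])
hook=np.array([539.7,112.8,190.]);yaw=1.579
ex=np.array([np.cos(yaw),np.sin(yaw),0]);ey=np.array([-ex[1],ex[0],0]);ez=np.array([0,0,1.])
# lean of tool at grasp
lean=np.arctan2(-_Rg.as_matrix()[2,0],_Rg.as_matrix()[2,2]*-1)
def tgt(xs,dy,dz,dl=0):
    """tcp pose for ring centre at shelf (xs,dy,dz) rel. hook seat; plate leaning dl more"""
    R=toolR(yaw+np.pi/2,lean+dl); ring=hook+xs*ex+dy*ey+dz*ez
    return ring-R.apply(ring_t),R
def ring_now():
    p,R=pose(monitor.get_state()); w=p+R.apply(ring_t)-hook
    z=R.apply(up_t); return np.array([w@ex,w@ey,w[2]]),np.array([z@ex,z@ey,z[2]])
Q=[261.64,378.39,511.94,328.0,120.55]
def fk(j,q=Q):
    h,L1,L2,D,e=q
    M=Ro.from_euler('z',j[0])*Ro.from_euler('y',j[1])
    p=Ro.from_euler('z',j[0]).apply([0,e,h])+M.apply([0,0,L1]); M=M*Ro.from_euler('y',j[2]); p=p+M.apply([0,0,L2])
    M=M*Ro.from_euler('z',j[3])*Ro.from_euler('y',j[4]); p=p+M.apply([0,0,D]); M=M*Ro.from_euler('z',j[5]+np.pi/2)
    return p,M
lo=np.array([-2.91,-.94,.18,-1.29,.17,-3]);hi=np.array([2.91,2.29,2.7,4.43,2.64,3])
def ik(p,R,j0):
    from scipy.optimize import least_squares
    f=lambda j:np.concatenate([(fk(j)[0]-p)/100,(R.inv()*fk(j)[1]).as_rotvec()])
    r=least_squares(f,np.clip(j0,lo+.01,hi-.01),bounds=(lo,hi));return r.x,np.abs(r.fun).max()
E
python3 - <<'E'
from carry import *
print(ring_t,up_t,np.degrees(lean)); j=monitor.get_state()['joints'];p,R=pose(monitor.get_state())
W=[(p+[0,0,150],R,'lift'),(np.array([430,-130,320]),toolR(-.2,0),'vert'),(np.array([410,-120,320]),toolR(1.5,0),'mid'),(np.array([400,-90,320]),toolR(yaw+np.pi/2,0),'turned')]
for dl in (0,): W+=[(*tgt(-90,0,3,dl),'pre'),(*tgt(5,0,3,dl),'in'),(*tgt(5,0,-14,dl),'low')]
for P,Rm,n in W:
    j,e=ik(P,Rm,j);print(n,P.round(0),j.round(2),round(e,4))
E
```

```text
[-4.63242426e+01  2.75765415e-02 -1.55611757e+01] [-6.17797475e-01  3.92277341e-04 -7.86337158e-01] 38.15547569162364
lift [ 478. -185.  237.] [-0.49  0.55  1.19 -0.2   2.03  1.25] 0.0
vert [ 430 -130  320] [-0.57 -0.21  1.75 -0.    1.6   1.21] 0.0
mid [ 410 -120  320] [-0.57 -0.27  1.8  -0.    1.61 -0.5 ] 0.0
turned [400 -90 320] [-0.52 -0.32  1.84  0.    1.62 -2.1 ] 0.0
pre [514.  23. 152.] [-0.33 -0.53  2.46  0.37  0.61 -2.14] 0.0
in [513. 118. 152.] [-0.02 -0.46  2.41  0.03  0.52 -1.61] 0.0
low [513. 118. 135.] [-0.02 -0.43  2.43  0.03  0.48 -1.62] 0.0
```

Request:
jog_arm(motion=[[[-0.009,0,-0.0115,0,0,0,0],[-0.0154,0,-0.0196,0,0,0,0],[-0.0185,0,-0.0236,0,0,0,0],[-0.0185,0,-0.0236,0,0,0,0],[-0.0185,0,-0.0236,0,0,0,0]]])

```text
time: 5.6
position: [477.9, -185.1, 218.5]
eef_rot: [-0.032, 0.941, -0.095, -0.325]
force: [0.3, 0.4, -2.7]
width: 0.125
```

```bash
python3 - <<'E'
from carry import *
s=log();print(s['time'],s['width']*92,s['force'],s['position'],s['joint_velocities'].round(2))
im=optics.camera('side');crop(im,200,40,400,240,3,'s8.png');s=log();print(s['position'])
plan([430,-130,320],toolR(-.2,0),5,f=0)
E
```

```text
5.6 11.457748381729541 [ 0.30777331  0.35832077 -2.74058942] [ 477.85906466 -185.14717023  218.46848931] [-0.   -0.21 -0.2  -0.03  0.39 -0.08]
[ 479.28330878 -185.93033358  222.67681219]
[[[-0.0213, -0.0089, -0.0081, 0.001, 0.132, -0.0, 0], [-0.0201, -0.009, -0.0109, 0.0, 0.132, -0.001, 0], [-0.0185, -0.009, -0.0134, 0.0, 0.132, 0.0, 0], [-0.0165, -0.009, -0.0157, 0.001, 0.131, 0.0, 0], [-0.0144, -0.0089, -0.0177, 0.0, 0.132, -0.0, 0]]]
end [ 430. -130.  320.] [ 0.     0.995 -0.1   -0.   ] max [0.0213 0.009  0.0177 0.001  0.132  0.001 ]
```

View pics/s8.png

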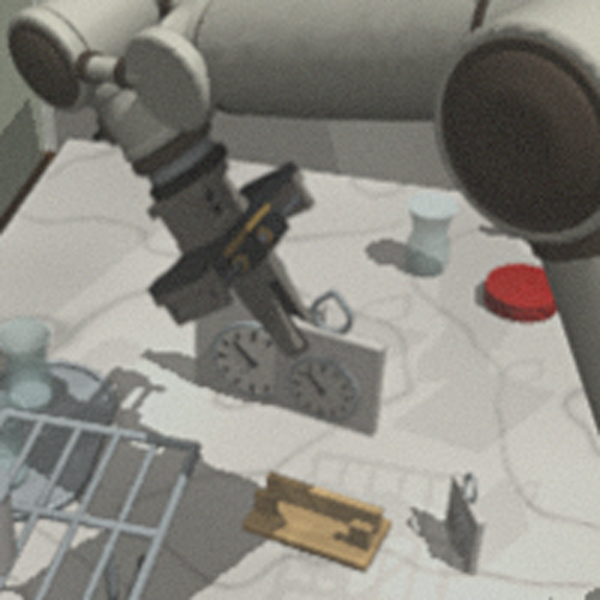

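Request:
jog_arm(motion=[[[-0.021,-0.009,-0.008,0,0.132,0,0],[-0.02,-0.009,-0.011,0,0.132,0,0],[-0.0185,-0.009,-0.0135,0,0.132,0,0],[-0.0165,-0.009,-0.0155,0,0.132,0,0],[-0.0145,-0.009,-0.0175,0,0.132,0,0]]])

```text
time: 6.28
position: [428.8, -128.9, 314.9]
eef_rot: [0.0, 0.995, -0.1, -0.001]
force: [-0.5, -0.7, -0.3]
width: 0.124
```

```bash
python3 - <<'E'
from carry import *
s=log();print(s['time'],s['width']*92,s['position'],s['joints'].round(2))
# turn -191deg about tool z => world +; direct rotvec
plan([400,-90,320],None,20,f=0,direct=np.array([0,0,-3.35])) if 0 else None
p,R=pose(s); R1=toolR(yaw+np.pi/2,0)
# keep z vertical: rotate about tool z
a=np.array([0,0,-3.35]); print((R.inv()*R1).as_rotvec())
plan([400,-90,320],R1,20,f=0,direct=a)
E
```

```text
6.275 11.402430736754615 [ 428.82483262 -128.86428757  314.89437837] [-0.56 -0.23  1.78 -0.    1.59  1.21]
[ 1.72522266e-03 -1.13324610e-03  2.93329777e+00]
[[[-0.0018, -0.0016, -0.0003, 0.0, -0.0, -0.167, 0], [-0.0015, -0.0019, -0.0002, -0.0, 0.0, -0.168, 0], [-0.0012, -0.0021, -0.0003, -0.0, 0.0, -0.168, 0], [-0.0008, -0.0023, -0.0002, -0.0, 0.0, -0.167, 0], [-0.0004, -0.0024, -0.0003, -0.0, 0.0, -0.168, 0]]]
[[[0.0, -0.0024, -0.0002, -0.0, 0.0, -0.167, 0], [0.0004, -0.0024, -0.0003, -0.0, 0.0, -0.167, 0], [0.0008, -0.0023, -0.0002, -0.0, 0.0, -0.168, 0], [0.0012, -0.0021, -0.0003, -0.0, 0.0, -0.168, 0], [0.0015, -0.0019, -0.0002, -0.0, 0.0, -0.167, 0]]]
[[[0.0018, -0.0016, -0.0003, -0.0, 0.0, -0.168, 0], [0.002, -0.0013, -0.0003, -0.0, -0.0, -0.167, 0], [0.0022, -0.0009, -0.0002, -0.0, -0.0, -0.168, 0], [0.0024, -0.0006, -0.0003, -0.0, -0.0, -0.167, 0], [0.0024, -0.0001, -0.0002, -0.0, -0.0, -0.168, 0]]]
[[[0.0024, 0.0002, -0.0003, -0.0, -0.0, -0.167, 0], [0.0024, 0.0007, -0.0002, -0.0, -0.0, -0.168, 0], [0.0022, 0.001, -0.0003, -0.0, -0.0, -0.167, 0], [0.002, 0.0014, -0.0002, -0.0, 0.0, -0.168, 0], [0.0017, 0.0016, -0.0003, -0.0, -0.0, -0.167, 0]]]
end [400. -90. 320.] [-0.001 -0.004  1.    -0.   ] max [0.0024 0.0024 0.0003 0.     0.     0.168 ]
```

Request:
jog_arm(motion=[[[0,0,0,0,0,-0.18,0],[0,0,0,0,0,-0.18,0],[0,0,0,0,0,-0.18,0],[0,0,0,0,0,-0.18,0],[0,0,0,0,0,-0.18,0]]])

```text
time: 6.9
position: [428.8, -129.1, 313.7]
eef_rot: [-0.002, 0.938, 0.346, -0.003]
force: [-0.2, 0.4, -1.4]
width: 0.129
```

Request:
jog_arm(motion=[[[0,0,0,0,0,-0.18,0],[0,0,0,0,0,-0.18,0],[0,0,0,0,0,-0.18,0],[0,0,0,0,0,-0.18,0],[0,0,0,0,0,-0.18,0]]])

```text
time: 7.52
position: [428.8, -129.1, 313.7]
eef_rot: [-0.003, 0.695, 0.719, -0.002]
force: [-0.6, -0.1, -0.5]
width: 0.125
```

Request:
jog_arm(motion=[[[0,0,0,0,0,-0.18,0],[0,0,0,0,0,-0.18,0],[0,0,0,0,0,-0.18,0],[0,0,0,0,0,-0.18,0],[0,0,0,0,0,-0.18,0]]])

```text
time: 8.15
position: [428.8, -129.1, 313.7]
eef_rot: [-0.003, 0.313, 0.95, -0.001]
force: [-0.1, 0.1, -2.0]
width: 0.129
```

```bash
python3 - <<'E'
from carry import *
s=log();print(s['time'],s['width']*92,s['position'],s['joints'].round(2))
optics.camera('side')
p,R=pose(log()); R1=toolR(yaw+np.pi/2,0)
print((R.inv()*R1).as_rotvec())
P,Rf=tgt(-110,0,40);print(P)
plan(P,Rf,10,f=0)
E
```

```text
8.15 11.823230718137356 [ 428.82018971 -129.09497146  313.72666549] [-0.56 -0.23  1.78 -0.    1.6  -1.5 ]
[-0.00104319 -0.00667225 -0.6388139 ]
[513.79070218   2.55616473 189.14466606]
[[[0.0008, 0.0157, 0.0124, -0.021, -0.065, -0.061, 0], [0.0007, 0.0155, 0.0127, -0.022, -0.065, -0.062, 0], [0.0006, 0.0152, 0.013, -0.021, -0.065, -0.061, 0], [0.0005, 0.015, 0.0133, -0.022, -0.065, -0.062, 0], [0.0005, 0.0147, 0.0135, -0.021, -0.065, -0.061, 0]]]
[[[0.0005, 0.0144, 0.0139, -0.021, -0.065, -0.062, 0], [0.0004, 0.0142, 0.0141, -0.022, -0.065, -0.061, 0], [0.0006, 0.0139, 0.0144, -0.021, -0.065, -0.062, 0], [0.0006, 0.0137, 0.0146, -0.021, -0.065, -0.061, 0], [0.0008, 0.0134, 0.0149, -0.022, -0.064, -0.062, 0]]]
end [513.8   2.6 189.1] [ 0.327 -0.004  0.945  0.001] max [0.0008 0.0157 0.0149 0.022  0.065  0.062 ]
```

Request:
jog_arm(motion=[[[0.001,0.0157,0.0125,-0.021,-0.065,-0.061,0],[0.001,0.0155,0.0127,-0.022,-0.065,-0.062,0],[0.0005,0.0152,0.013,-0.021,-0.065,-0.061,0],[0.0005,0.015,0.0133,-0.022,-0.065,-0.062,0],[0.0005,0.0147,0.0135,-0.021,-0.065,-0.061,0]]])

```text
time: 8.82
position: [471.9, -63.1, 251.0]
eef_rot: [0.167, 0.163, 0.972, -0.0]
force: [-0.0, -0.5, -1.6]
width: 0.126
```

Request:
jog_arm(motion=[[[0.0005,0.0144,0.0139,-0.021,-0.065,-0.062,0],[0.0004,0.0142,0.0141,-0.022,-0.065,-0.061,0],[0.0006,0.0139,0.0144,-0.021,-0.065,-0.062,0],[0.0006,0.0137,0.0146,-0.021,-0.065,-0.061,0],[0.0008,0.0134,0.0149,-0.022,-0.065,-0.062,0]]])

```text
time: 9.45
position: [515.1, 2.4, 188.5]
eef_rot: [0.328, 0.001, 0.945, -0.0]
force: [-0.2, 0.1, -2.0]
width: 0.128
```

Request:
jog_arm(motion=[[[0,0,0,0,0,0,0],[0,0,0,0,0,0,0],[0,0,0,0,0,0,0],[0,0,0,0,0,0,0],[0,0,0,0,0,0,0]]])

```text
time: 10.07
position: [515.6, 1.4, 189.6]
eef_rot: [0.328, 0.001, 0.945, -0.001]
force: [0.1, 0.3, -1.5]
width: 0.131
```

```bash
python3 - <<'E'
from carry import *
s=log();print(s['time'],s['width']*92,s['position'],s['joints'].round(2),s['joint_velocities'].round(2))
print(ring_now())
for n in('side','top','wrist'):
    C=cam(n);im=optics.camera(n);cv2.imwrite(f'pics/{n}9.png',im)
    p,R=pose(s);r=p+R.apply(ring_t); print(n,proj(C,[r,hook,hook+ex*-28+ez*8,r-116*ez]).round(1).tolist())
log()
a=cv2.imread('pics/side9.png');crop(a,130,100,330,270,3.8,'s9.png')
a=cv2.imread('pics/top9.png');crop(a,150,100,350,250,3.8,'t9.png')
a=cv2.imread('pics/wrist9.png');crop(a,0,0,512,384,1.5,'w9.png')
E
```

```text
10.075 12.093360038826553 [515.63636952   1.44669126 189.60084857] [-0.38 -0.52  2.37  0.37  0.69 -2.16] [ 0.    0.    0.01  0.   -0.   -0.  ]
(array([-111.39986029,   -1.77548208,   40.4954241 ]), array([9.47187400e-04, 1.45551408e-03, 9.99998492e-01]))
side [[257.5, 192.4], [244.9, 237.9], [248.4, 226.8], [258.1, 226.6]]
top [[247.8, 204.4], [204.7, 209.0], [215.2, 208.2], [249.0, 210.8]]
wrist [[254.4, 323.7], [426.7, 254.7], [387.6, 267.4], [254.5, 168.1]]
```

View pics/s9.png

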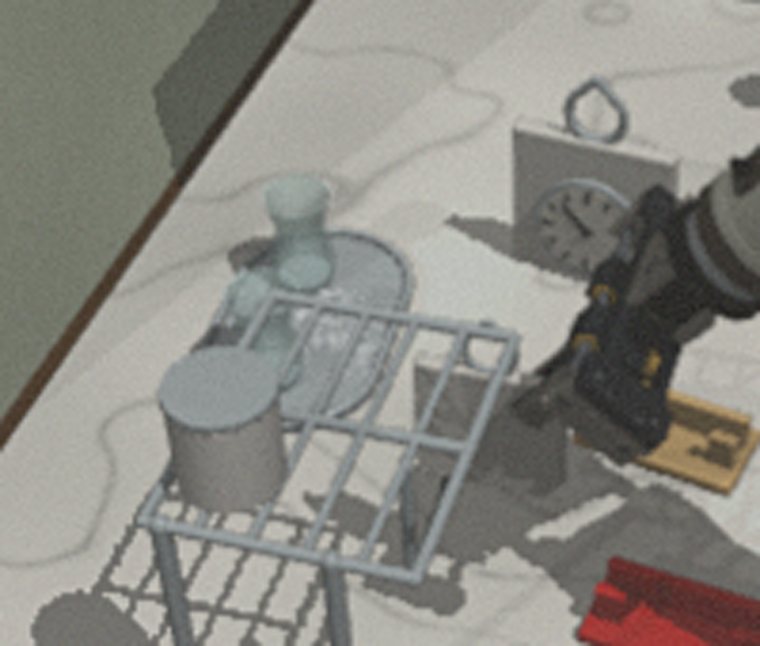

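View pics/t9.png

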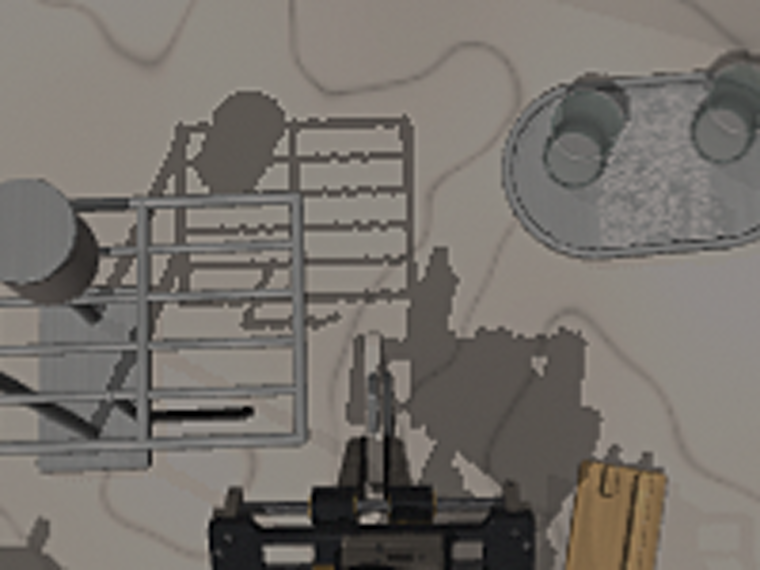

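View pics/w9.png

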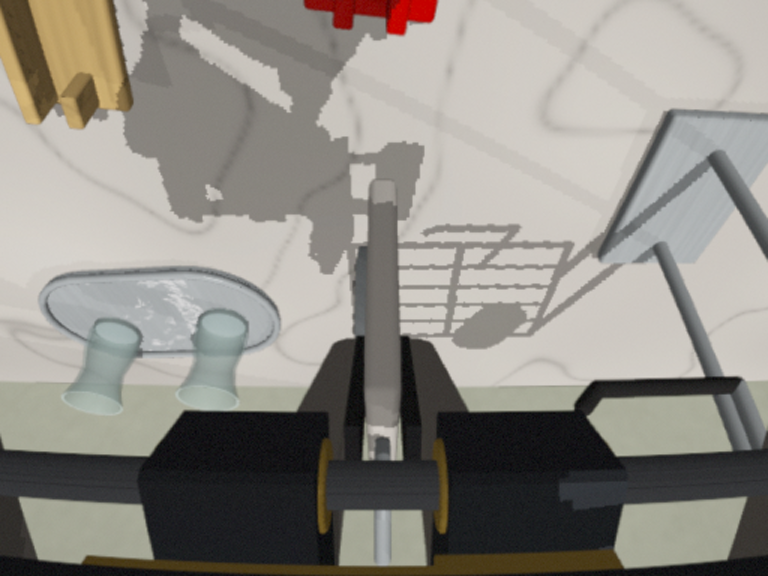

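```bash
python3 - <<'E'
from carry import *
a=cv2.imread('pics/side9.png');crop(a,225,170,295,250,8,'s9c.png')
a=cv2.imread('pics/top9.png');crop(a,195,180,275,240,9,'t9c.png')
a=cv2.imread('pics/wrist9.png');crop(a,220,220,512,384,2.7,'w9c.png')
p,R=pose(json.loads(open('log.txt').readlines()[-1]));r=p+R.apply(ring_t)
print('S',(proj(cam('side'),[r,r+27*ez,r-16*ez+50*ey,r-16*ez-50*ey,hook+ex*-31+ez*11,hook+ex*45])-[225,170])*8)
print('T',(proj(cam('top'),[r,r+27*ez,r-16*ez+50*ey,r-16*ez-50*ey,hook+ex*-31+ez*11,hook+ex*45])-[195,180])*9)
print('W',(proj(cam('wrist'),[hook-20*ex,hook-28*ex+8*ez,hook+20*ex,hook+45*ex,hook+45*ex+90*ez])-[220,220])*2.7)
E
```

```text
S [[260.21746875 180.79038828]
 [258.91548461 111.45956631]
 [423.9677057  250.46774074]
 [101.02361047 191.70076688]
 [189.90521471 439.56949556]
 [110.83111406 661.32288921]]
T [[474.28213068 220.43886351]
 [471.2006122  204.86832521]
 [481.5105647  409.85796856]
 [470.64744591  51.80606024]
 [191.54476219 251.6476987 ]
 [-70.58018041 266.20826068]]
W [[477.51289688  96.13588992]
 [452.34762761 128.32296167]
 [635.91010424  91.97532645]
 [729.32987846  88.76201919]
 [871.12731363 486.35438415]]
```

View pics/s9c.png

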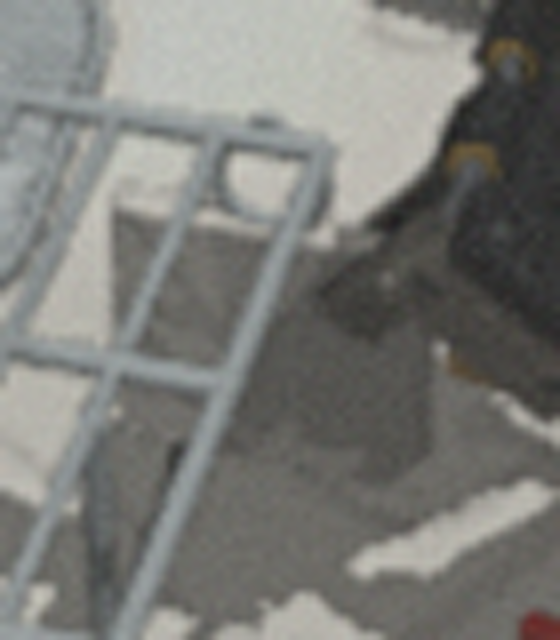

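View pics/t9c.png

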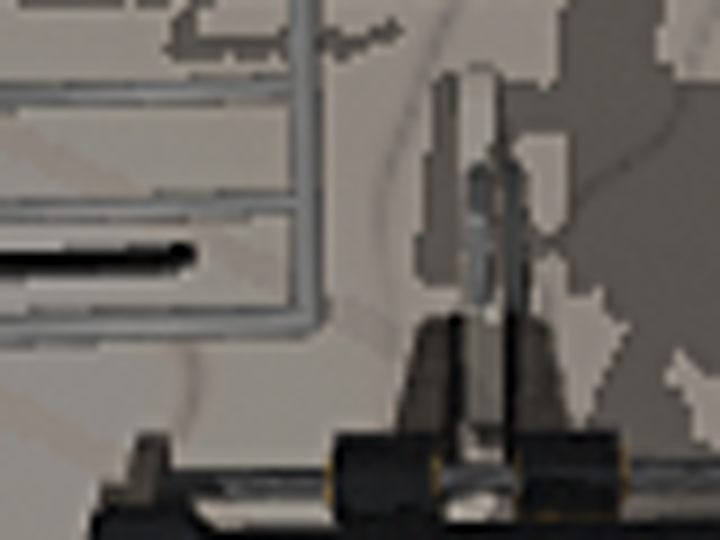

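View pics/w9c.png

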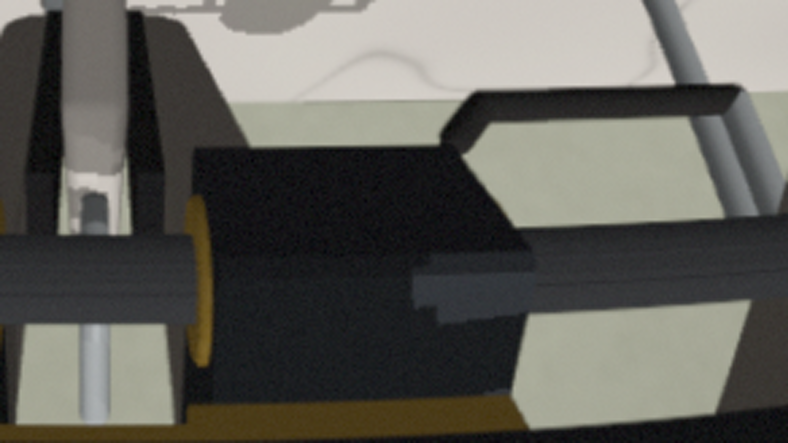

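```bash
sed -i 's/hook=np.array(\[539.7,112.8,190.\])/hook=np.array([542.7,112.8,192.])/' carry.py; python3 - <<'E'
from carry import *
print(ring_now()[0]);P,Rf=tgt(-50,0,3);plan(P,Rf,5,f=0)
E
```

```text
[-111.21273663    1.39005609   38.12833408]
[[[0.0042, 0.0122, 0.0056, -0.001, 0.0, -0.002, 0], [0.0042, 0.0122, 0.0056, -0.002, 0.0, -0.001, 0], [0.0042, 0.0122, 0.0056, -0.001, 0.001, -0.002, 0], [0.0042, 0.0122, 0.0057, -0.002, -0.0, -0.002, 0], [0.0041, 0.0122, 0.0057, -0.001, 0.0, -0.001, 0]]]
end [516.4  62.6 154.1] [ 0.327 -0.004  0.945  0.001] max [0.0042 0.0122 0.0057 0.002  0.001  0.002 ]
```

Request:
jog_arm(motion=[[[0.005,0.015,0.007,-0.002,0,-0.002,0],[0.005,0.015,0.007,-0.002,0,-0.002,0],[0.0055,0.015,0.007,-0.002,0,-0.002,0],[0.0055,0.016,0.007,-0.001,0,-0.002,0],[0,0,0,0,0,0,0]]])

```text
time: 10.85
position: [515.4, 63.7, 153.0]
eef_rot: [0.326, -0.005, 0.945, 0.002]
force: [-0.2, -0.1, -1.5]
width: 0.128
```

Request:
jog_arm(motion=[[[0,0,0,0,0,0,0],[0,0,0,0,0,0,0],[0,0,0,0,0,0,0],[0,0,0,0,0,0,0],[0,0,0,0,0,0,0]]])

```text
time: 11.48
position: [516.2, 62.5, 154.2]
eef_rot: [0.327, -0.004, 0.945, 0.001]
force: [-0.1, -0.0, -2.1]
width: 0.128
```

```bash
cat > look.py <<'E'
from carry import *
import sys
k=sys.argv[1]
s=log();print(s['time'],s['position'].round(1),s['force'].round(1),s['width']*92);rn=ring_now();print(rn)
p,R=pose(s);r=p+R.apply(ring_t);ho=hook-[3,0,2]; rr=r-[3,0,2]
C=cam('wrist');a=optics.camera('wrist');cv2.imwrite(f'pics/w{k}.png',a);crop(a,150,200,512,384,2.2,f'w{k}c.png')
print('W hook',((proj(C,[hook-20*ex,hook-28*ex+8*ez,hook+20*ex,hook+45*ex])-[150,200])*2.2).round(0).tolist())
a=optics.camera('side');cv2.imwrite(f'pics/s{k}.png',a);crop(a,215,170,295,260,7,f's{k}c.png')
print('S',((proj(cam('side'),[rr,rr+27*ez,rr-16*ez+50*ey,rr-16*ez-50*ey,ho+ex*-31+ez*11,ho+45*ex])-[215,170])*7).round(0).tolist())
a=optics.camera('top');cv2.imwrite(f'pics/t{k}.png',a);crop(a,185,180,265,240,9,f't{k}c.png')
print('T',((proj(cam('top'),[rr,rr+27*ez,rr-16*ez+50*ey,rr-16*ez-50*ey,ho+ex*-31+ez*11,ho+ex*45])-[185,180])*9).round(0).tolist())
E
python3 look.py 10
```

```text
11.475 [516.2  62.5 154.2] [-0.1 -0.  -2.1] 11.768237316291398
(array([-50.05014699,   0.17174047,   3.13556981]), array([3.09431604e-04, 1.19781386e-03, 9.99999235e-01]))
W hook [[345.0, 258.0], [316.0, 290.0], [495.0, 255.0], [585.0, 252.0]]
S [[254.0, 361.0], [252.0, 303.0], [400.0, 423.0], [113.0, 367.0], [236.0, 385.0], [167.0, 579.0]]
T [[352.0, 254.0], [343.0, 240.0], [361.0, 435.0], [354.0, 91.0], [282.0, 252.0], [19.0, 266.0]]
```

View pics/w10c.png

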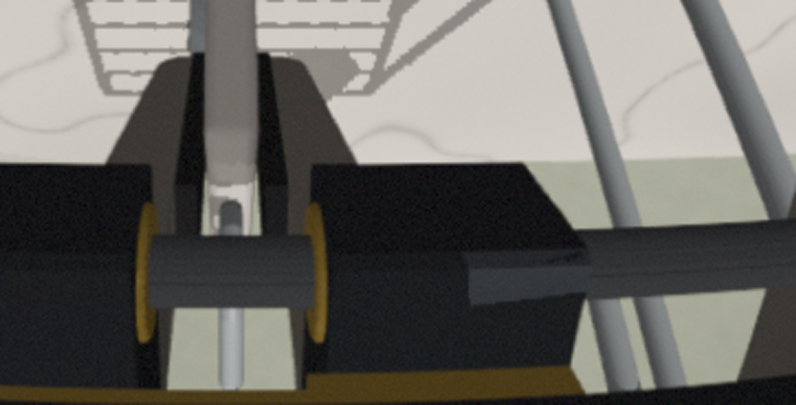

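View pics/s10c.png

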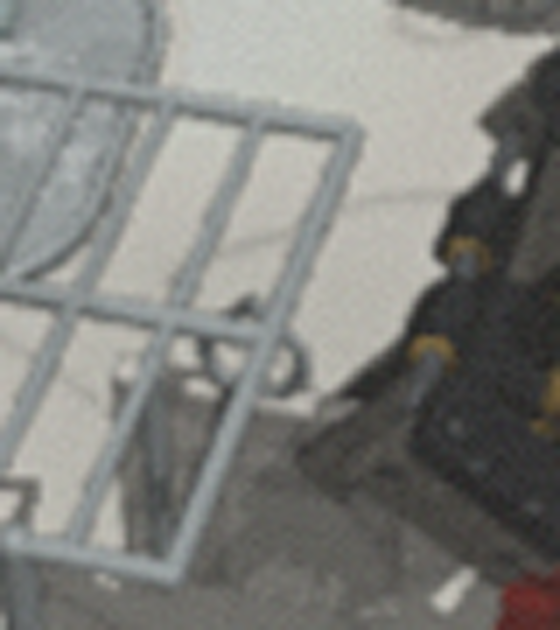

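View pics/t10c.png

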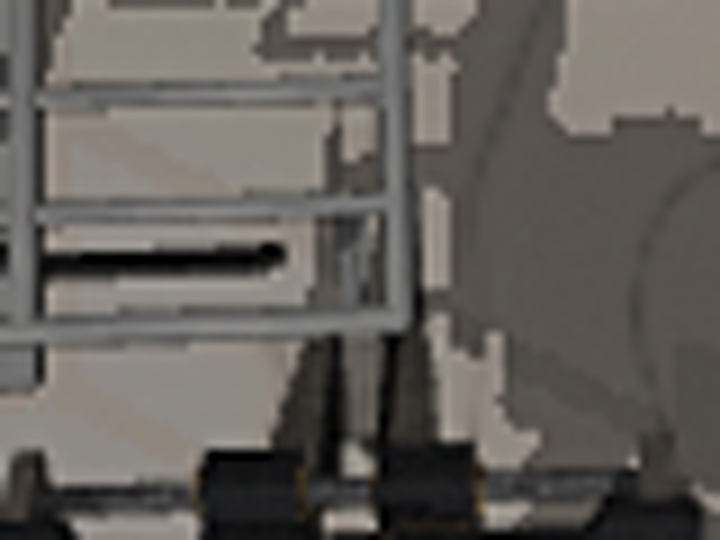

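```bash
python3 - <<'E'
from carry import *
print(ring_now()[0]);P,Rf=tgt(-15,0,3);plan(P,Rf,5,f=0)
E
```

```text
[-49.91401734   0.19748345   3.07252651]
[[[-0.0, 0.007, 0.0, 0.0, 0.0, -0.0, 0], [-0.0, 0.007, 0.0001, 0.0, 0.0, -0.0, 0], [-0.0001, 0.0069, -0.0, 0.0, 0.001, -0.0, 0], [0.0, 0.007, 0.0, 0.0, -0.0, -0.0, 0], [0.0, 0.007, 0.0, 0.0, 0.0, -0.0, 0]]]
end [516.   97.5 154.2] [ 0.327 -0.004  0.945  0.001] max [0.0001 0.007  0.0001 0.     0.001  0.    ]
```

Request:
jog_arm(motion=[[[0,0.007,0,0,0,0,0],[0,0.007,0,0,0,0,0],[0,0.007,0,0,0,0,0],[0,0.007,0,0,0,0,0],[0,0.007,0,0,0,0,0]]])

```text
time: 12.25
position: [515.8, 97.9, 154.2]
eef_rot: [0.327, -0.004, 0.945, 0.001]
force: [0.6, -0.3, -1.5]
width: 0.13
```

```bash
python3 look.py 11
```

```text
12.25 [515.8  97.9 154.2] [ 0.6 -0.3 -1.5] 11.979977433231278
(array([-14.64782249,   0.20678776,   3.06454409]), array([2.32147483e-04, 1.07658874e-03, 9.99999394e-01]))
W hook [[210.0, 259.0], [178.0, 291.0], [362.0, 258.0], [456.0, 256.0]]
S [[223.0, 437.0], [220.0, 379.0], [372.0, 500.0], [79.0, 441.0], [236.0, 385.0], [167.0, 579.0]]
T [[227.0, 258.0], [214.0, 245.0], [237.0, 440.0], [232.0, 96.0], [282.0, 252.0], [19.0, 266.0]]
```

View pics/s11c.png

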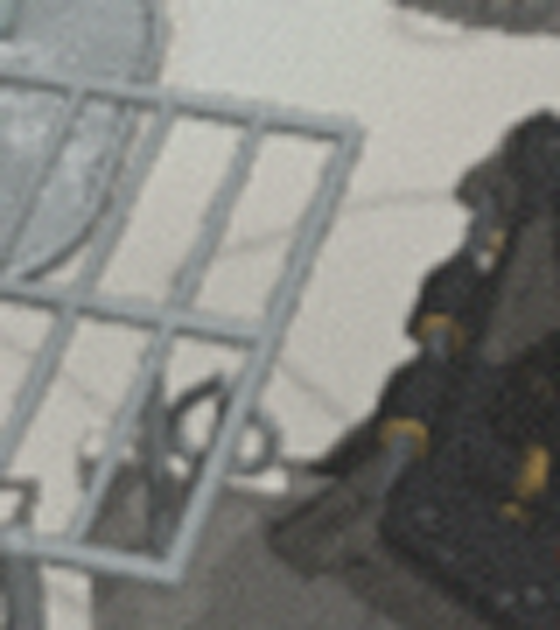

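View pics/w11c.png

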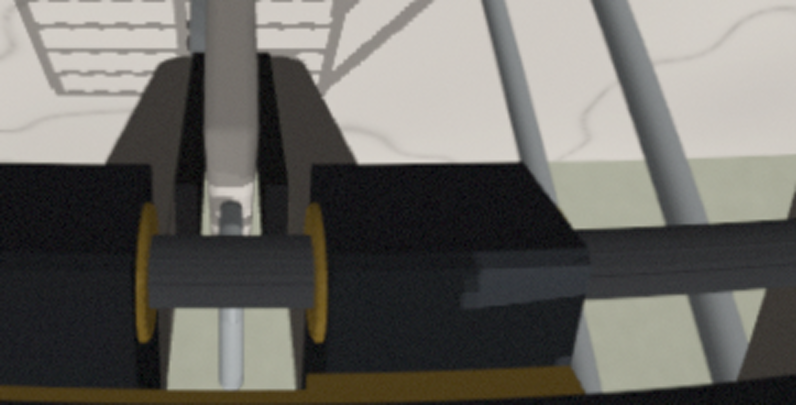

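View pics/t11c.png

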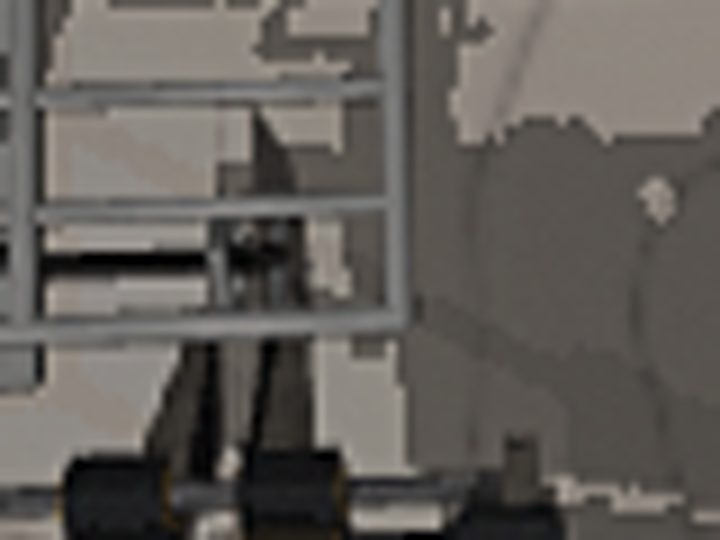

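Request:
jog_arm(motion=[[[0,0.006,0,0,0,0,0],[0,0.006,0,0,0,0,0],[0,0.006,0,0,0,0,0],[0,0.005,0,0,0,0,0],[0,0,0,0,0,0,0]]])

```text
time: 13.02
position: [515.6, 121.1, 154.2]
eef_rot: [0.327, -0.004, 0.945, 0.001]
force: [0.6, 0.3, -0.7]
width: 0.125
```

```bash
python3 - <<'E'
from carry import *
s=log();print(s['force'],ring_now());P,Rf=tgt(8,0,-9);plan(P,Rf,5,f=0)
E
```

```text
[ 0.62816992  0.32803219 -0.73364536] (array([8.58896975, 0.23321989, 3.05931077]), array([4.09606877e-04, 1.01161006e-03, 9.99999404e-01]))
[[[0.0015, -0.0001, 0.0019, 0.0, 0.0, 0.0, 0], [0.0014, -0.0001, 0.0019, 0.0, 0.0, 0.0, 0], [0.0015, -0.0001, 0.0019, 0.0, 0.001, 0.0, 0], [0.0014, -0.0002, 0.002, 0.0, -0.0, 0.0, 0], [0.0015, -0.0001, 0.0019, 0.0, 0.0, 0.001, 0]]]
end [515.8 120.5 142.1] [ 0.327 -0.004  0.945  0.002] max [0.0015 0.0002 0.002  0.     0.001  0.001 ]
```

Request:
jog_arm(motion=[[[0.0015,0,0.0019,0,0,0,0],[0.0015,0,0.0019,0,0,0,0],[0.0015,0,0.0019,0,0,0,0],[0.0015,0,0.0019,0,0,0,0],[0,0,0,0,0,0,0]]])

```text
time: 13.65
position: [515.5, 120.6, 144.1]
eef_rot: [0.327, -0.004, 0.945, 0.001]
force: [0.4, -0.0, -1.6]
width: 0.128
```

```bash
python3 look.py 12
```

```text
13.65 [515.5 120.6 144.1] [ 0.4 -0.  -1.6] 11.804475954192805
(array([ 8.00362257,  0.38408986, -7.03276259]), array([3.04966216e-04, 4.44149720e-04, 9.99999855e-01]))
W hook [[120.0, 299.0], [86.0, 331.0], [277.0, 299.0], [375.0, 298.0]]
S [[204.0, 508.0], [201.0, 451.0], [354.0, 572.0], [60.0, 511.0], [236.0, 385.0], [167.0, 579.0]]
T [[153.0, 267.0], [138.0, 253.0], [163.0, 446.0], [160.0, 105.0], [282.0, 252.0], [19.0, 266.0]]
```

View pics/s12c.png

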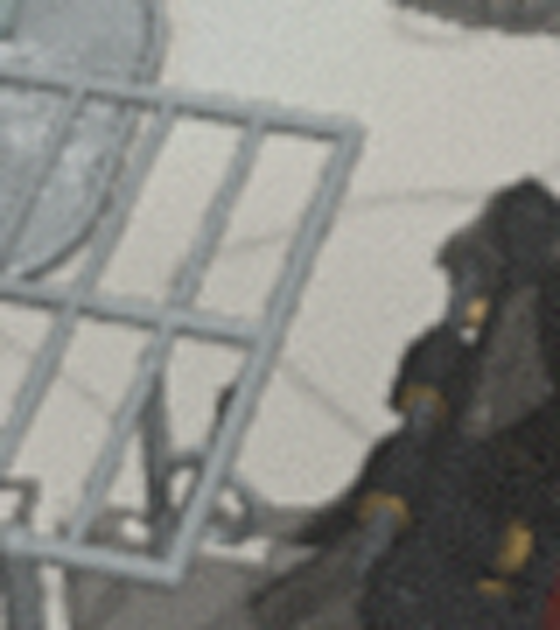

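View pics/t12c.png

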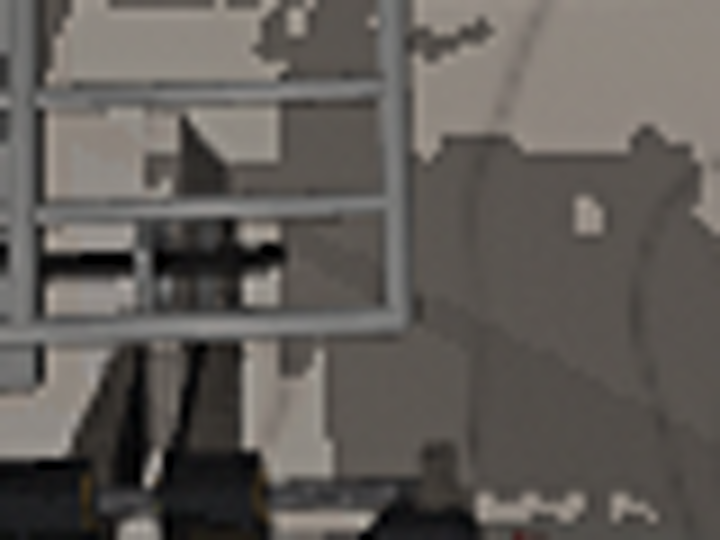

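Request:
jog_arm(motion=[[[0.0007,0,0.001,0,0,0,0],[0.0007,0,0.001,0,0,0,0],[0.0007,0,0.001,0,0,0,0],[0,0,0,0,0,0,0],[0,0,0,0,0,0,0]]])

```text
time: 14.42
position: [515.9, 120.6, 140.8]
eef_rot: [0.327, -0.004, 0.945, 0.001]
force: [0.4, 0.4, -1.3]
width: 0.125
```

Request:
jog_arm(motion=[[[0.0006,0,0.0008,0,0,0,0],[0,0,0,0,0,0,0],[0.0006,0,0.0008,0,0,0,0],[0,0,0,0,0,0,0],[0,0,0,0,0,0,0]]])

```text
time: 15.05
position: [515.9, 120.6, 138.9]
eef_rot: [0.327, -0.004, 0.945, 0.001]
force: [-0.3, 0.5, -2.0]
width: 0.13
```

```bash
python3 - <<'E'
from carry import *
for k in range(4):
    s=log();print(s['time'],s['force'],s['wrist_torque'],ring_now()[0]); 
E
```

```text
15.05 [-0.29642442  0.52610384 -1.97893685] [0.06187578 0.36138168 0.01858191] [  8.08567306  -0.0565619  -12.25391694]
15.05 [-0.29642442  0.52610384 -1.97893685] [0.06187578 0.36138168 0.01858191] [  8.08567306  -0.0565619  -12.25391694]
15.05 [-0.29642442  0.52610384 -1.97893685] [0.06187578 0.36138168 0.01858191] [  8.08567306  -0.0565619  -12.25391694]
15.05 [-0.29642442  0.52610384 -1.97893685] [0.06187578 0.36138168 0.01858191] [  8.08567306  -0.0565619  -12.25391694]
```

No contact yet; continue in 1 mm steps, watching the force.

Request:
jog_arm(motion=[[[0.0006,0,0.0008,0,0,0,0],[0,0,0,0,0,0,0],[0,0,0,0,0,0,0],[0,0,0,0,0,0,0],[0,0,0,0,0,0,0]]])

```text
time: 15.68
position: [516.0, 120.7, 137.9]
eef_rot: [0.327, -0.004, 0.945, 0.001]
force: [0.2, 0.6, -2.6]
width: 0.129
```

Request:
jog_arm(motion=[[[0.0006,0,0.0008,0,0,0,0],[0,0,0,0,0,0,0],[0,0,0,0,0,0,0],[0,0,0,0,0,0,0],[0,0,0,0,0,0,0]]])

```text
time: 16.3
position: [516.0, 120.6, 136.9]
eef_rot: [0.327, -0.004, 0.945, 0.001]
force: [-0.3, -0.7, -1.9]
width: 0.127
```

```bash
python3 - <<'E'
from carry import *
s=log();print(s['time'],s['force'],s['wrist_torque'],ring_now()[0]); 
E
```

```text
16.3 [-0.26212912 -0.74683618 -1.93758843] [ 0.08049052  0.37715732 -0.01337369] [  8.07870887  -0.11574482 -14.21724212]
```

Request:
jog_arm(motion=[[[0.0005,0,0.0006,0,0,0,0],[0,0,0,0,0,0,0],[0,0,0,0,0,0,0],[0,0,0,0,0,0,0],[0,0,0,0,0,0,0]]])

```text
time: 16.92
position: [516.0, 120.6, 136.1]
eef_rot: [0.327, -0.004, 0.945, 0.001]
force: [-0.8, -0.2, -1.9]
width: 0.124
```

Request:
jog_arm(motion=[[[0.0005,0,0.0006,0,0,0,0],[0,0,0,0,0,0,0],[0,0,0,0,0,0,0],[0,0,0,0,0,0,0],[0,0,0,0,0,0,0]]])

```text
time: 17.55
position: [516.0, 120.6, 135.4]
eef_rot: [0.327, -0.004, 0.945, 0.001]
force: [0.1, -0.5, -2.7]
width: 0.127
```

```bash
python3 look.py 13; python3 -c "
from h import *
print(monitor.get_state()['wrist_torque'])"
```

```text
17.55 [516.  120.6 135.4] [ 0.1 -0.5 -2.7] 11.663737129108794
(array([  8.07222218,  -0.09265241, -15.76058327]), array([3.24340559e-04, 1.22012898e-03, 9.99999203e-01]))
W hook [[117.0, 334.0], [82.0, 368.0], [278.0, 335.0], [379.0, 334.0]]
S [[203.0, 527.0], [200.0, 470.0], [353.0, 590.0], [60.0, 529.0], [236.0, 385.0], [167.0, 579.0]]
T [[157.0, 269.0], [142.0, 256.0], [168.0, 447.0], [164.0, 109.0], [282.0, 252.0], [19.0, 266.0]]
[0.01210442 0.27368999 0.00290043]
```

View pics/s13c.png

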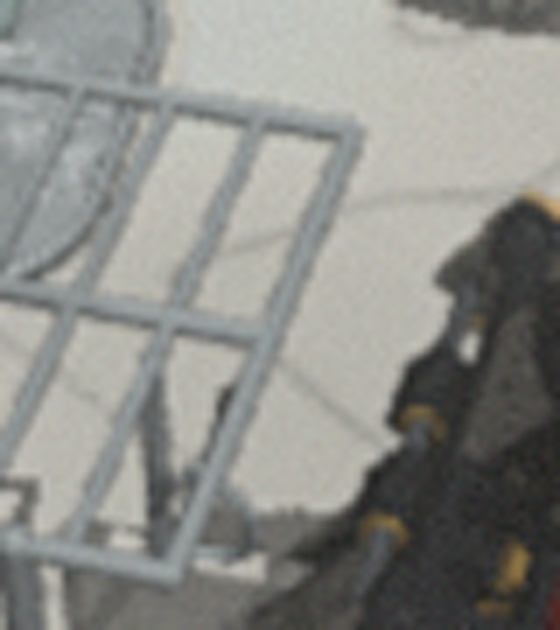

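View pics/w13c.png

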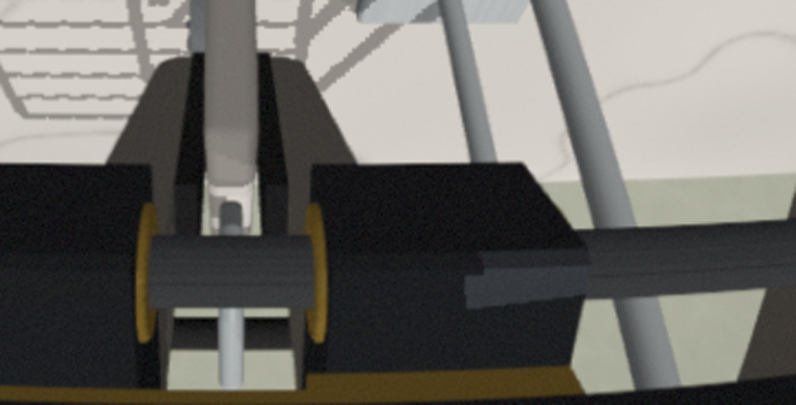

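Request:
jog_arm(motion=[[[0.0005,0,0.0006,0,0,0,0],[0,0,0,0,0,0,0],[0,0,0,0,0,0,0],[0,0,0,0,0,0,0],[0,0,0,0,0,0,0]]])

```text
time: 18.32
position: [516.2, 120.6, 134.9]
eef_rot: [0.328, -0.004, 0.945, 0.001]
force: [1.4, -0.5, -0.9]
width: 0.127
```

Request:
jog_arm(motion=[[[0.0005,0,0.0006,0,0,0,0],[0,0,0,0,0,0,0],[0,0,0,0,0,0,0],[0,0,0,0,0,0,0],[0,0,0,0,0,0,0]]])

```text
time: 18.95
position: [516.4, 120.6, 134.4]
eef_rot: [0.328, -0.004, 0.945, 0.001]
force: [1.7, -0.2, 3.1]
width: 0.131
```

```bash
python3 - <<'E'
from carry import *
s=log();print(s['time'],s['force'],s['wrist_torque'],ring_now()[0]); 
E
```

```text
18.95 [ 1.65484224 -0.16373149  3.12131025] [ 0.07029078 -0.40628117  0.0409386 ] [  8.05901694  -0.4762517  -16.70343973]
```

Request:
jog_arm(motion=[[[0,0,0,0,0,0,0.7],[0,0,0,0,0,0,0.7],[0,0,0,0,0,0,0.7],[0,0,0,0,0,0,0.7],[0,0,0,0,0,0,0.7]]])

```text
time: 19.58
position: [515.8, 120.6, 133.6]
eef_rot: [0.327, -0.004, 0.945, 0.001]
force: [-0.1, 1.3, -0.1]
width: 0.647
```

```bash
python3 look.py 14
```

```text
19.575 [515.8 120.6 133.6] [-0.1  1.3 -0.1] 59.48877466153543
(array([  8.08740524,   0.06648798, -17.47943675]), array([3.38513556e-04, 8.75918429e-04, 9.99999559e-01]))
W hook [[116.0, 342.0], [81.0, 376.0], [278.0, 343.0], [379.0, 341.0]]
S [[204.0, 530.0], [201.0, 473.0], [354.0, 594.0], [61.0, 533.0], [236.0, 385.0], [167.0, 579.0]]
T [[158.0, 270.0], [143.0, 257.0], [169.0, 448.0], [165.0, 111.0], [282.0, 252.0], [19.0, 266.0]]
```

View pics/w14c.png

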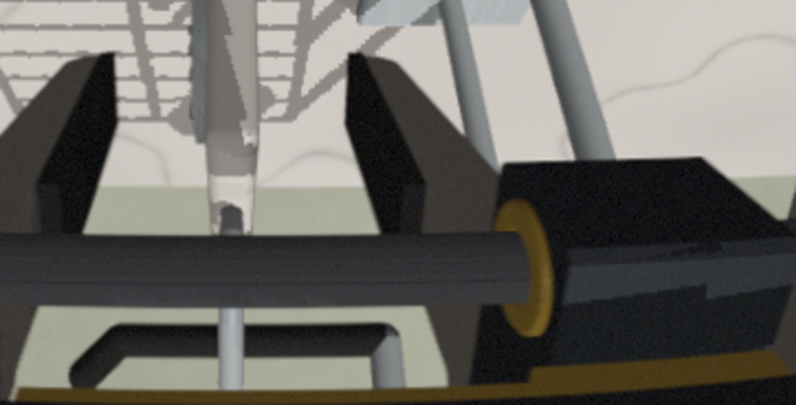

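View pics/s14c.png

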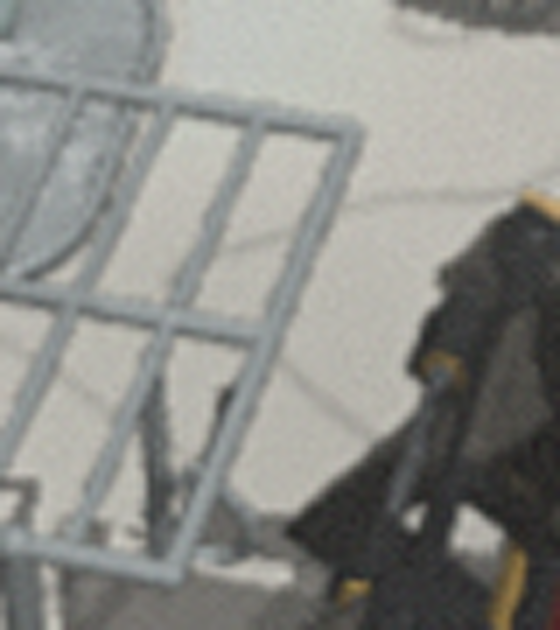

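Request:
jog_arm(motion=[[[0,0,-0.015,0,0,0,0.7],[0,0,-0.025,0,0,0,0.7],[0,0,-0.025,0,0,0,0.7],[0,0,-0.03,0,0,0,0.7],[0,0,-0.03,0,0,0,0.7]]])

```text
time: 20.35
position: [437.9, 120.0, 232.6]
eef_rot: [0.327, -0.004, 0.945, 0.001]
force: [1.2, -0.1, 0.5]
width: 0.699
```

Request:
jog_arm(motion=[[[0,0,0,0,0,0,0.7],[0,0,0,0,0,0,0.7],[0,0,0,0,0,0,0.7],[0,0,0,0,0,0,0.7],[0,0,0,0,0,0,0.7]]])

```text
time: 20.98
position: [438.5, 120.0, 231.3]
eef_rot: [0.327, -0.004, 0.945, 0.001]
force: [0.8, 0.1, 0.5]
width: 0.702
```

Request:
jog_arm(motion=[[[0,0,0,0,0,0,0.7],[0,0,0,0,0,0,0.7],[0,0,0,0,0,0,0.7],[0,0,0,0,0,0,0.7],[0,0,0,0,0,0,0.7]]])

```text
time: 21.6
position: [438.5, 120.0, 231.9]
eef_rot: [0.327, -0.004, 0.945, 0.001]
force: [0.3, -0.5, 0.4]
width: 0.695
```

```bash
python3 look.py 15; python3 -c "
from h import *
a=cv2.imread('pics/w15.png');crop(a,0,0,512,384,1.5,'w15b.png')"
```

```text
21.6 [438.5 120.  231.9] [ 0.3 -0.5  0.4] 63.96958644213043
(array([ 8.08756045, 77.33186362, 80.83025223]), array([2.87454677e-04, 1.13552668e-03, 9.99999314e-01]))
W hook [[162.0, 117.0], [141.0, 135.0], [259.0, 117.0], [320.0, 117.0]]
S [[441.0, 361.0], [443.0, 296.0], [603.0, 429.0], [281.0, 367.0], [236.0, 385.0], [167.0, 579.0]]
T [[102.0, 518.0], [83.0, 511.0], [114.0, 716.0], [111.0, 331.0], [282.0, 252.0], [19.0, 266.0]]
```

View pics/w15b.png

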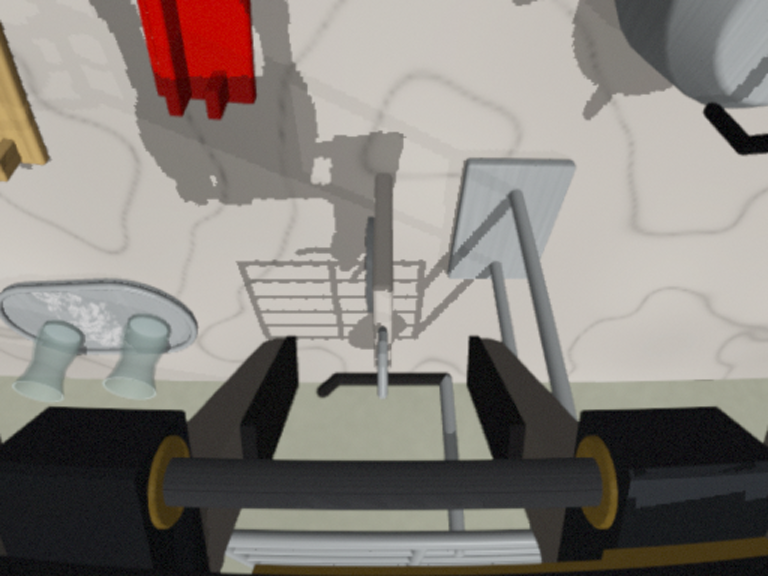

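View pics/s15.png

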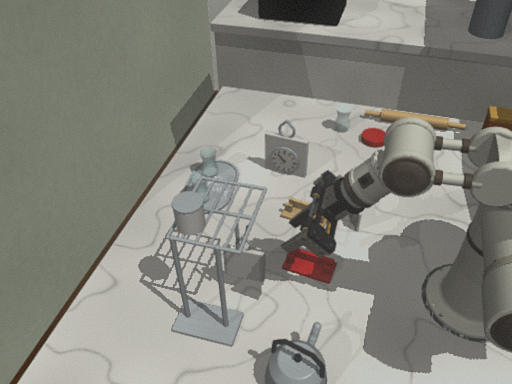

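View pics/t15c.png

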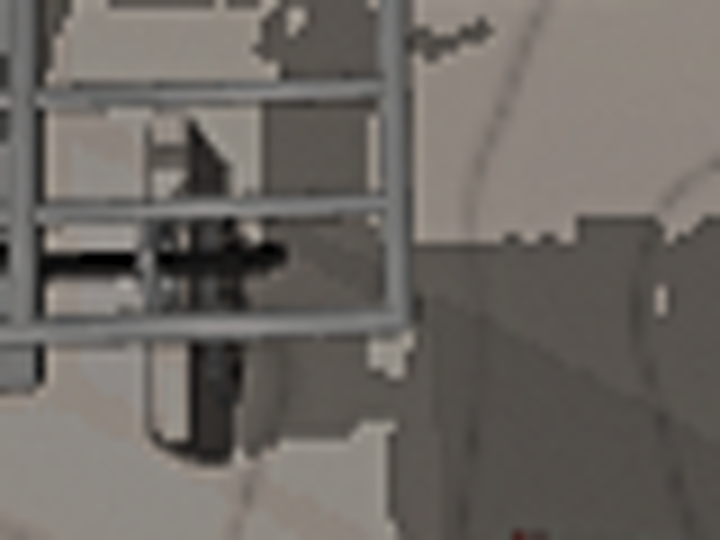

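Request:
jog_arm(motion=[[[0,0,-0.02,0,0,0,0.7],[0,0,-0.02,0,0,0,0.7],[0,0,0,0,0,0,0.7],[0,0,0,0,0,0,0.7],[0,0,0,0,0,0,0.7]]])

```text
time: 22.38
position: [413.7, 119.8, 262.2]
eef_rot: [0.327, -0.004, 0.945, 0.001]
force: [0.6, -0.5, -0.9]
width: 0.697
```

Request:
jog_arm(motion=[[[0,0,0,0,0,0,0.7],[0,0,0,0,0,0,0.7],[0,0,0,0,0,0,0.7],[0,0,0,0,0,0,0.7],[0,0,0,0,0,0,0.7]]])

```text
time: 23.0
position: [413.8, 119.8, 263.4]
eef_rot: [0.327, -0.004, 0.945, 0.001]
force: [0.5, -1.1, -0.7]
width: 0.701
```

Request:
jog_arm(motion=[[[0,0,0,0,0,0,0.7],[0,0,0,0,0,0,0.7],[0,0,0,0,0,0,0.7],[0,0,0,0,0,0,0.7],[0,0,0,0,0,0,0.7]]])

```text
time: 23.62
position: [413.8, 119.8, 263.4]
eef_rot: [0.327, -0.004, 0.945, 0.001]
force: [-0.0, -0.2, -0.7]
width: 0.702
```

```bash
python3 look.py 16; python3 - <<'E'
from h import *
for k in 'st':
    a=cv2.imread(f'pics/{k}15.png');b=cv2.imread(f'pics/{k}16.png');d=cv2.absdiff(a,b).max(2)
    r=(slice(235,305),slice(215,270)) if k=='s' else (slice(185,235),slice(190,222))
    print(k,d[r].mean(),d[r].max(),d[330:,:60].mean())
a=cv2.imread('pics/s16.png');crop(a,150,130,330,384,2.3,'s16b.png')
E
```

```text
23.625 [413.8 119.8 263.4] [-0.  -0.2 -0.7] 64.5581050064622
(array([  8.09631572, 102.06575481, 112.26569411]), array([3.31139370e-04, 1.13256364e-03, 9.99999304e-01]))
W hook [[170.0, 79.0], [151.0, 94.0], [256.0, 79.0], [310.0, 79.0]]
S [[526.0, 300.0], [529.0, 232.0], [692.0, 371.0], [359.0, 308.0], [236.0, 385.0], [167.0, 579.0]]
T [[80.0, 611.0], [60.0, 608.0], [94.0, 817.0], [90.0, 413.0], [282.0, 252.0], [19.0, 266.0]]
s 8.387792207792208 88 3.898456790123457
t 2.663125 68 0.9540123456790124
```

View pics/s16b.png

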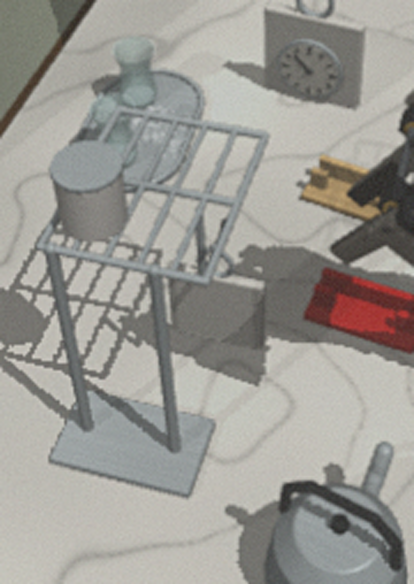

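```bash
python3 - <<'E'
from h import *
a=cv2.imread('pics/s16.png')
for _ in range(5): optics.camera('top')
b=optics.camera('side');d=cv2.absdiff(a,b).max(2);print(d[235:305,215:270].mean(),d[235:305,215:270].max(),d[330:,:60].mean(),d[330:,:60].max())
print(monitor.get_state()['force']); env.job_done()
E
```

```text
3.7984415584415583 14 3.8712962962962965 17
[-0.63337172 -0.46019807 -0.4876642 ]
the job is handed in; nothing more can be done
```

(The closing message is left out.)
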